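# Pack the herbalist's visiting crate

### The job

Pack the visiting crate: stand every white porcelain jar from the counter upright on the floor of an empty cell of its own - the sprung leaves hide the cells and some already hold a jar, so feel through the leaves to find empty ones - and lower the jars in, do not drop them. Lay the dark gourd-shaped scale case flat in its shaped bay, with the big end in the big hollow. Leave the cup, the bottle and the brass weight standing where they are.

Things in the scene. Friction and masses are not known exactly. Their poses are not given: they have to be found in the camera images.
- crate: Plywood visiting crate, fixed on the counter, 244 (its x) x 310 mm (its y); origin under its centre, z up. Front (-x): the bay for the scale case. Behind it: eight cells, 2 along x by 4 along y, each 68 (x) x 70 (y) mm inside, walls 6 mm, rim 118 mm and cell floor 8 mm above the counter (110 mm deep).
- leaves (a point): Middle of the eight cells, at rim height; axes as the crate's. Just below the rim each cell is hidden by two overlapping wooden leaves, hinged on its front (-x) and back (+x) walls. Weak springs hold them shut; pushed anywhere near the cell's middle (1 to 2 N) they swing down, up to 90 degrees, and shut again when free.
- cells (a point): Middle of the floor of the eight cells, 8 mm above the counter. Three or four cells already hold a jar like those on the counter, upright and within 6 mm of the cell's middle: top of its knob 42 mm, its lid 57 to 66 mm, below the rim. Which ones differs from start to start and cannot be seen.
- cell1 (a point): Centre of the floor of cell 1 of the crate (front row, first from the -y end), 8 mm above the counter, 110 mm below the rim; axes as the crate's.
- cell2 (a point): Centre of the floor of cell 2 of the crate (front row, second from the -y end), 8 mm above the counter, 110 mm below the rim; axes as the crate's.
- cell3 (a point): Centre of the floor of cell 3 of the crate (front row, second from the +y end), 8 mm above the counter, 110 mm below the rim; axes as the crate's.
- cell4 (a point): Centre of the floor of cell 4 of the crate (front row, first from the +y end), 8 mm above the counter, 110 mm below the rim; axes as the crate's.
- cell5 (a point): Centre of the floor of cell 5 of the crate (back row, first from the -y end), 8 mm above the counter, 110 mm below the rim; axes as the crate's.
- cell6 (a point): Centre of the floor of cell 6 of the crate (back row, second from the -y end), 8 mm above the counter, 110 mm below the rim; axes as the crate's.
- cell7 (a point): Centre of the floor of cell 7 of the crate (back row, second from the +y end), 8 mm above the counter, 110 mm below the rim; axes as the crate's.
- cell8 (a point): Centre of the floor of cell 8 of the crate (back row, first from the +y end), 8 mm above the counter, 110 mm below the rim; axes as the crate's.
- bay_c (a point): Middle of the bay's floor, 80 mm above the counter; axes as the crate's. Along y: a roughly eight-sided hollow 65 mm across for the case's big end (+y), another 47 mm across for its small end (-y), 14 mm deep, 2.5 mm clear of the case all round. The wall to the cells stands 38 mm above this floor.
- bay_big (a point): Centre of the big hollow on the bay floor, 70 mm from bay_c towards the crate's +y.
- bay_notch (a point): Middle of the finger room of the bay, on its floor, 10 mm from bay_c towards -y: between the two hollows, from 55 mm on the -y side to 37 mm on the +y side of bay_c, the bay is open at floor level over its whole 84 mm width, for fingers on both sides of the case's neck.
- jar1_c (a point): White porcelain jar with a blue band, on the counter: round body 46 mm across, 44 mm high; lid 41 mm across up to about 52 mm; upright round knob 16 mm across up to 68 mm, to pick it up by. One piece, 90 to 180 g, heavy at the foot. The point is on its axis half-way up, 34 mm above its underside; z is its upright axis. May be absent (None).
- jar2_c (a point): White porcelain jar with a blue band, on the counter: round body 46 mm across, 44 mm high; lid 41 mm across up to about 52 mm; upright round knob 16 mm across up to 68 mm, to pick it up by. One piece, 90 to 180 g, heavy at the foot. The point is on its axis half-way up, 34 mm above its underside; z is its upright axis. May be absent (None).
- jar3_c (a point): White porcelain jar with a blue band, on the counter: round body 46 mm across, 44 mm high; lid 41 mm across up to about 52 mm; upright round knob 16 mm across up to 68 mm, to pick it up by. One piece, 90 to 180 g, heavy at the foot. The point is on its axis half-way up, 34 mm above its underside; z is its upright axis. May be absent (None).
- jar4_c (a point): White porcelain jar with a blue band, on the counter: round body 46 mm across, 44 mm high; lid 41 mm across up to about 52 mm; upright round knob 16 mm across up to 68 mm, to pick it up by. One piece, 90 to 180 g, heavy at the foot. The point is on its axis half-way up, 34 mm above its underside; z is its upright axis. May be absent (None).
- case_c (a point): Gourd-shaped dark wooden case of a hand scale, lying flat: 200 mm long, 24 mm thick, 130 to 210 g; round big end 60 mm across (centre at +70 mm x), round small end 42 mm across (at -79 mm x), between them a straight neck 30 mm wide to grip it by. Lower edges of the ends bevelled 3 mm. The point is half-way along and half-way up (12 mm above its underside); x points to the big end.
- case_big (a point): Centre of the case's big end, half-way up.
- teacup: Blue teacup, 58 mm across, 48 mm high; origin under its centre. Bystander, may stand among the jars.
- tincture: Small closed amber glass bottle with black cap, 40 mm across, 78 mm high; origin under its centre. Bystander, may stand among the jars.
- weight: Brass weight with a knob, 38 mm across, 48 mm high; origin under its centre. Bystander, may stand among the jars.
Things that resemble listed ones, but are neither listed nor needed, are in the scene too. Leave any green look-alike of the part that bears jar2_c alone.

How it is judged:
By the outcome, as a careful person would: the job done as asked, in the order asked, and still so for the second after the job is handed in, with the robot touching nothing.
Of jar1, jar2, jar3, jar4 only 3 to 4 are there at a start; the rules pass over those that are not, and their reading is None.
Of packed1, packed2, packed3, packed4 only 3 to 4 are there at a start; the rules pass over those that are not, and their reading is None.
At some moment in a run one of jar1, jar2, jar3, jar4, scale_case may be knocked a few centimetres aside while the robot is not near it.
It also fails if it takes over 210 s, if anything falls off the work surface, if the arm or the gripper's body presses on something with over 40 N, if the wrist force passes 120 N, or if a joint passes its speed limit or range.

### The arm

A 6-joint arm with a two-finger parallel gripper is mounted at the origin on the work surface. World frame = base frame: x ahead of the robot, y to its left, z up, the work surface at z = 0. Lengths are in m, angles in degrees, forces in N, time in s.
With the tool pointing down it reaches from about 0.4 to 0.825 m from the base axis. Payload 7 kg.
Tool frame: the origin (TCP) lies at the very end of the fingers, on their centre line; the grasp point (between the pads) lies behind it (r.grasp_offset is the z of the grasp point in the tool frame, in m); z points along the fingers, y is the direction in which the jaws open and shut (so a half turn about z gives the same grasp; the last joint's range is limited). The gripper opens to 88 mm and grips with 3 to 60 N. Pads are 19 mm wide; open, the fingers measure 130 mm over their backs; the gripper's body (78 mm by 193 mm) begins 47 mm behind the grasp point.
Start: joints at [85.434, 20.546, 0.682, 0, -70.136, -16.507], TCP at [0.243, 0.63, 0.227] pointing down, gripper open.
Joint ranges: [-176.03, 176.03], [-82.01, 121.73], [-58.28, 71.71], [-173.87, 95.51], [-174.79, -0.11], [-173.66, 173.66]. Speed limits (degrees/s): [136.94, 136.94, 172.46, 180, 180, 180].

### API

Orientations are given as [roll, pitch, yaw] about the fixed x, y, z axes, in that order (R = Rz(yaw) Ry(pitch) Rx(roll)).
In Python, from plant import r gives the robot as it stands. The module is installed in compiled form; this text tells all that it offers.
- The arm moves only by the tool servo_tool, never from a script. Its argument "targets" is a list of rows, each an object of numbers: "dx", "dy", "dz": the shift along the world's x, y, z in cm; "spin": the turn about the world's z in rad; "grip": the opening in per cent of the stroke, from 0 (shut) to 100 (fully open). A call has exactly 10 rows; each row is the pose to reach, as a shift and turn from the pose commanded when the call began; what a row does not reach only later rows make up. A row lasts 1/12 s, in which the tool goes at most 41.7 mm and 7.16 degrees, less where a joint would pass 70% of its speed; a pose out of reach is approached as far as the arm can. A call with a gripper value outside its range is refused whole. The fingers move at their own pace and stop on an object; "squeeze" is the grip in N (left out, the last holds). Time passes only in rows, so rows that repeat a pose let the fingers close, or fill a call up. It gives the time, the measured TCP pose, the force and the opening at its end, in the units of the state.
- r.get_state(): the state, without advancing time (a new reading comes with each control period).
- r.capture(name): name is "scene" or "top"; returns the picture (420x560x3 uint8, blue, green, red); there is no depth.
- r.get_calibration(name): a dict with "K" (3x3 intrinsics, pixels), "extrinsics" (4x4, takes a point from camera to world coordinates). Camera axes: x right, y down, z forward; pixel columns grow to the right and rows downward; lengths in m; the calibration is good to about 2 mm. A picture is of the moment at which its call begins. get_calibration takes no time and is no camera call.
- r.close_job(): hands the job in, once; it reports no verdict.
Trained networks look in the newest picture that a camera, given by its name, has taken for a name from the list of things; names that differ only in an ending like _2 or _b are one class to them, and where a whole thing is asked for, a point or a joint stands for the part that bears it (a point fixed in the world has none). Each returns a list of dicts, best first, with "p" (0 to 1); they miss things now and then, are a little off and sometimes report something else, mostly with a low value. They report only what shows in the picture. A call takes as long as a camera call. They do not tell look-alikes from the thing itself.
- r.cut_out(name, camera): "mask" (420x560 bool, what is visible of it) and "extent" ([left, top, right, bottom] in pixels, round what is visible of it).
The state is a dict: "time_s": time; "joints": joint angles; "qd": joint speeds; "joint_torque": joint torques, N m; "tcp_pos": TCP position; "eef_rot": TCP orientation; "contact_force": force on the tool from outside, world axes, zero at the start; "moment": the same for the moment, N m; "gripper_width": finger opening in m.
Only numpy, scipy, OpenCV 4.12 (cv2) and the standard library are available. Lean on these libraries where they do the work, as an engineer would, in place of code of your own. Each camera call takes 0.05 s, during which the arm holds its last target. There are 200 camera calls.

## Working session

There is one attempt and no reset: what is moved stays moved. The work goes in short steps, Python scripts to look and compute and a tool call to move; the robot and the scene stay as the last step left them, time stands still between calls to the robot, and variables do not carry over. Pictures are saved under pics/ and viewed, about 12 in all and at most 16, crops included, and the job is handed in when it is done.

Besides the shell and the picture viewer there is one more tool, called after "Call:" by a JSON object that holds its "fn" and its "kwargs". servo_tool: Moves the arm, as the interface text tells. Its arguments: {"type":"object","properties":{"targets":{"type":"array"},"squeeze":{"type":"number"}},"required":["targets"]}

```bash
mkdir -p pics; python3 - <<'E'
from plant import r
import cv2,numpy as np
s=r.get_state();print(s)
print(r.grasp_offset)
for n in("scene","top"):
    im=r.capture(n);cv2.imwrite(f"pics/{n}0.png",im)
    c=r.get_calibration(n);print(n,c["K"].round(1).tolist(),np.round(c["extrinsics"],4).tolist())
    for k in("jar1_c","case_c","crate","teacup","tincture","weight"):
        print(k,[(round(d["p"],2),d["extent"]) for d in r.cut_out(k,n)])
E
```

```text
{'time_s': 0.0, 'joints': array([ 8.54332769e+01,  2.05908745e+01,  6.35419804e-01, -2.08906513e-02,
       -7.01360578e+01, -1.65062452e+01]), 'qd': array([ 0.04548829, -0.02771966,  0.0543977 ,  0.03854956,  0.08672748,
        0.01315051]), 'joint_torque': array([ 6.01464103e-05, -5.82714379e+01,  2.93054491e+01,  6.99716941e+00,
        6.95739698e-03, -1.40613656e-04]), 'tcp_pos': array([0.24255331, 0.6294013 , 0.2256391 ]), 'eef_rot': array([ 1.79906679e+02, -7.17373259e-03, -2.10800765e+01]), 'contact_force': array([0.80765706, 0.52734898, 0.32999597]), 'moment': array([-0.01393968,  0.03431411, -0.02386487]), 'gripper_width': 0.08776655553497202}
-0.0188
scene [[413.2, 0.0, 268.7], [0.0, 413.2, 214.7], [0.0, 0.0, 1.0]] [[0.8838, 0.3735, -0.2817, 0.747], [0.4678, -0.7127, 0.5227, -0.4806], [-0.0056, -0.5938, -0.8046, 0.8614], [0.0, 0.0, 0.0, 1.0]]
jar1_c [(0.48, [215.7, 168.7, 372.3, 332.0])]
case_c [(0.86, [171.7, 351.9, 265.1, 409.7])]
crate [(0.76, [215.2, 169.1, 372.0, 330.7]), (0.46, [170.9, 351.7, 266.4, 412.6])]
teacup [(0.73, [342.2, 134.8, 362.2, 158.6])]
tincture [(0.78, [282.8, 140.4, 294.7, 170.1]), (0.53, [145.6, 305.0, 168.1, 326.1])]
weight [(0.93, [131.5, 330.8, 151.5, 352.5]), (0.67, [216.5, 172.4, 371.3, 330.1])]
top [[542.0, 0.0, 282.3], [0.0, 542.0, 204.7], [0.0, 0.0, 1.0]] [[-0.0091, -0.9819, 0.1892, 0.2086], [-0.9998, 0.012, 0.0143, 0.0053], [-0.0163, -0.189, -0.9818, 1.4685], [0.0, 0.0, 0.0, 1.0]]
jar1_c [(0.41, [144.4, 171.0, 165.3, 196.8])]
case_c [(0.72, [397.9, 143.3, 430.2, 219.5]), (0.53, [230.4, 121.2, 355.8, 226.7])]
crate [(0.83, [230.4, 121.5, 353.1, 228.3])]
teacup [(0.68, [141.1, 171.3, 163.3, 193.5])]
tincture [(0.68, [187.0, 228.6, 202.8, 246.7])]
weight [(0.72, [412.4, 238.8, 426.9, 253.2]), (0.31, [144.3, 171.7, 164.8, 195.6])]
```

View pics/scene0.png

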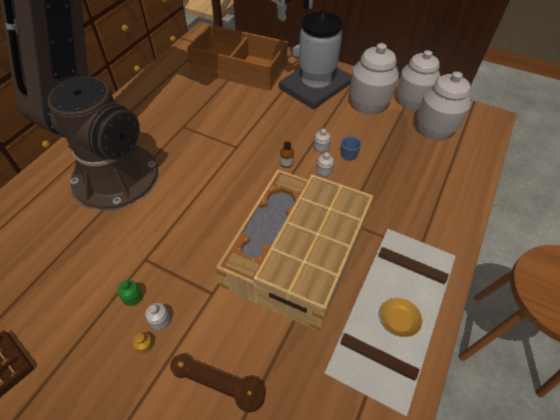

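View pics/top0.png

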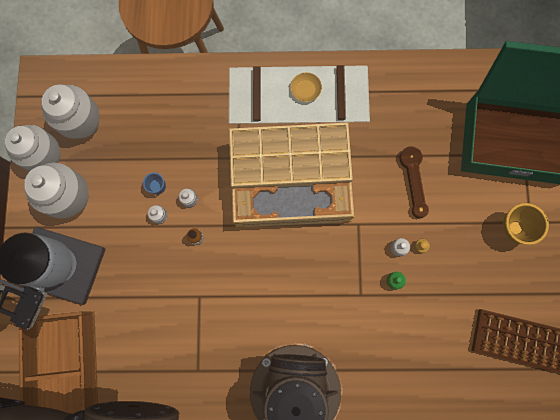

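The scene shows three white jars: top (187,198), (157,214) and (402,247), which are scene (326,163), (322,140) and (157,316). The green look-alike at top (396,281) / scene (130,292) is to be left alone. The big grey canisters are too large to be jars. The case is at top (413,183), with its big end at (410,157). I'll enlarge these to confirm them and to fit the crate.

```bash
python3 - <<'E'
import cv2,numpy as np
t=cv2.imread("pics/top0.png");s=cv2.imread("pics/scene0.png")
c=cv2.resize(t[115:235,225:360],None,fx=5,fy=5,interpolation=cv2.INTER_CUBIC)
for i in range(0,135,10): cv2.putText(c,str(225+i),(i*5,8),0,.3,(0,0,255));cv2.line(c,(i*5,8),(i*5,14),(0,0,255))
for i in range(0,120,10): cv2.putText(c,str(115+i),(0,i*5+4),0,.3,(0,0,255))
cv2.imwrite("pics/crate.png",c)
a=[t[165:225,130:210],t[225:295,370:450],t[140:225,390:440],s[125:190,270:365],s[275:360,110:180],s[345:415,165:270]]
m=np.zeros((600,800,3),np.uint8)
for k,p in enumerate(a):
    h,w=p.shape[:2];f=min(266/w,300/h);q=cv2.resize(p,None,fx=f,fy=f,interpolation=cv2.INTER_CUBIC)
    y,x=300*(k//3),266*(k%3);m[y:y+q.shape[0],x:x+q.shape[1]]=q
cv2.imwrite("pics/mont.png",m)
E
```

```text
(no output)
```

View pics/crate.png

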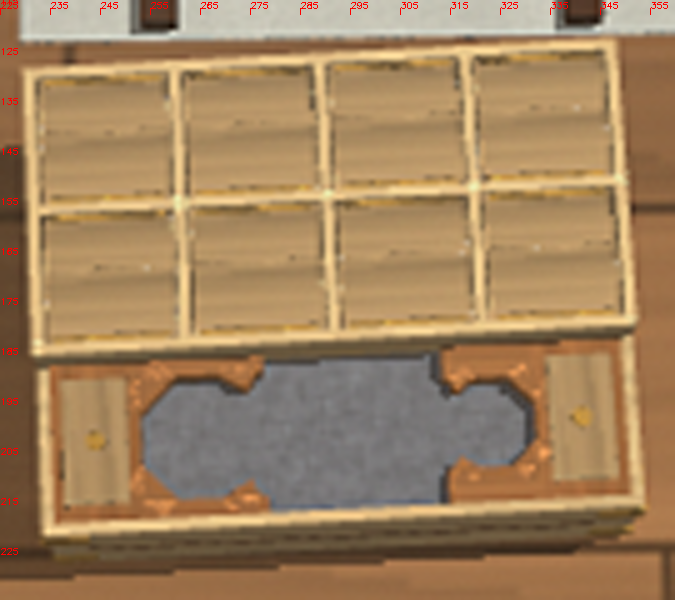

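View pics/mont.png

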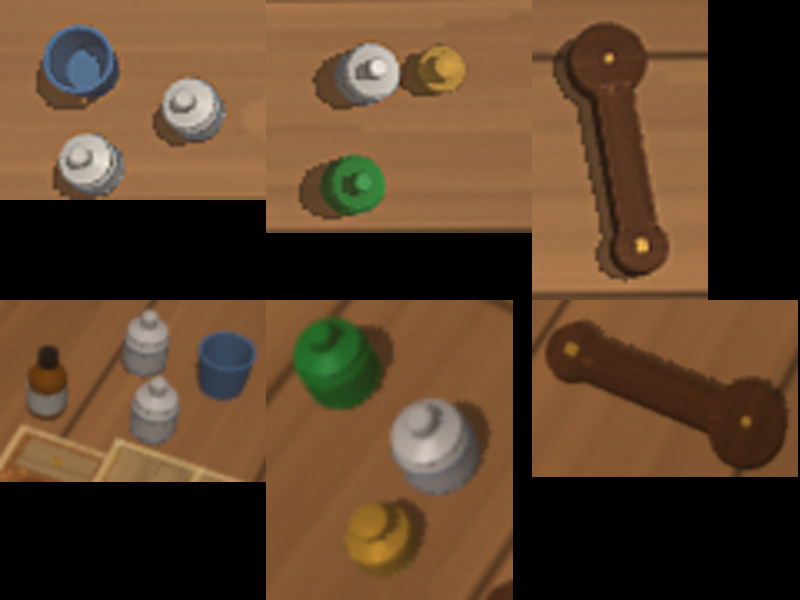

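The crops confirm three white jars with knobs at top px about (185,195), (153,213) and (403,245). The green one and the brass weight are separate objects. The crate wall grid is sharp enough to fit.

```bash
cat > h.py <<'E'
from plant import r
import cv2,numpy as np
from scipy.optimize import least_squares
C={n:r.get_calibration(n) for n in("scene","top")}
def ray(n,uv):
    K,E=C[n]["K"],C[n]["extrinsics"];d=E[:3,:3]@np.linalg.solve(K,[*uv,1]);return E[:3,3],d
def onz(n,uv,z):
    o,d=ray(n,uv);return (o+d*(z-o[2])/d[2])[:2]
def proj(n,P):
    K,E=C[n]["K"],C[n]["extrinsics"];p=(np.atleast_2d(P)-E[:3,3])@E[:3,:3]@K.T;return p[:,:2]/p[:,2:]
E
python3 - <<'E'
from h import *
ob=[(180,204,45,76),(329,195,45,0),(474,187,45,-76),(175,70,119,76),(320,62,119,0),(466,52,119,-76),(184,340,-29,76),(333,331,-29,0),(482,322,-29,-76),(25,70,122,155),(616,41,122,-155),(35,355,-32,155),(634,328,-32,-155)]
ob=np.array(ob,float);uv=(ob[:,:2]+.5)/5-.5+[225,115]
W=np.array([onz("top",p,.118) for p in uv]);M=ob[:,2:]/1000
f=lambda p:(M@np.array([[np.cos(p[2]),np.sin(p[2])],[-np.sin(p[2]),np.cos(p[2])]])+p[:2]-W).ravel()
s=least_squares(f,[.6,0,0]);x,y,a=s.x;print("crate",x,y,np.degrees(a),"res mm",np.abs(s.fun).max()*1e3)
R=np.array([[np.cos(a),-np.sin(a)],[np.sin(a),np.cos(a)]])
for i in range(8): print("cell",i+1,(R@[.008 if i<4 else .082,(-114+76*(i%4))/1e3]+[x,y]).round(4))
for n,p in(("bay_c",(-.074,0)),("big",(-.074,.07))): print(n,(R@p+[x,y]).round(4))
# check crate corners in scene view
print("scene back-left, back-right, cellfront-right px",proj("scene",[[*(R@q+[x,y]),.118] for q in((.122,.155),(.122,-.155),(-.032,-.155))]).round(1).tolist())
for n,t,sc,z in(("A",(185,195.4),(326,155),.065),("B",(153.2,212.8),(323.2,131),.065),("C",(403.1,245.8),(153.6,309),.065),("big",(411.8,156.4),(249.1,392.8),.024),("small",(421.2,209.4),(180.4,364.3),.024)):
    print(n,onz("top",t,z).round(4),onz("scene",sc,z).round(4))
for n,t,z in(("cup",(152,183),.04),("bottle",(195,236),.07),("weight",(423,245),.045),("green",(398,279),.06)): print(n,onz("top",t,z).round(3))
E
```

```text
crate 0.5576452637811885 0.0020285770277755234 2.1329165502591523 res mm 2.9747228603416165
cell 1 [ 0.5699 -0.1116]
cell 2 [ 0.5671 -0.0356]
cell 3 [0.5642 0.0403]
cell 4 [0.5614 0.1162]
cell 5 [ 0.6438 -0.1088]
cell 6 [ 0.641  -0.0329]
cell 7 [0.6382 0.0431]
cell 8 [0.6353 0.119 ]
bay_c [ 0.4837 -0.0007]
big [0.4811 0.0692]
scene back-left, back-right, cellfront-right px [[372.5, 195.9], [323.7, 309.8], [252.0, 278.6]]
A [0.5072 0.2836] [0.5111 0.2838]
B [0.4613 0.3667] [0.467  0.3667]
C [ 0.3667 -0.2863] [ 0.3713 -0.2857]
big [ 0.6178 -0.3313] [ 0.6185 -0.3279]
small [ 0.4693 -0.3485] [ 0.4711 -0.3452]
cup [0.548 0.379]
bottle [0.398 0.254]
weight [ 0.371 -0.343]
green [ 0.282 -0.27 ]
```

Call:
{"fn": "servo_tool", "kwargs": {"targets": [{"dx": 2, "dy": -4, "dz": 2, "spin": 0.1, "grip": 50}, {"dx": 3, "dy": -8, "dz": 2, "spin": 0.2, "grip": 0}, {"dx": 4, "dy": -12, "dz": 2, "spin": 0.3, "grip": 0}, {"dx": 5, "dy": -16, "dz": 2, "spin": 0.4, "grip": 0}, {"dx": 5.7, "dy": -20, "dz": 2, "spin": 0.405, "grip": 0}, {"dx": 5.7, "dy": -24, "dz": 2, "spin": 0.405, "grip": 0}, {"dx": 5.7, "dy": -28, "dz": 2, "spin": 0.405, "grip": 0}, {"dx": 5.7, "dy": -32, "dz": 2, "spin": 0.405, "grip": 0}, {"dx": 5.7, "dy": -33, "dz": 2, "spin": 0.405, "grip": 0}, {"dx": 5.7, "dy": -33, "dz": 2, "spin": 0.405, "grip": 0}]}}

```text
time_s: 1.53
tcp_pos: [0.2996, 0.2971, 0.2474]
eef_rot: [-179.9, -0.0, 2.0]
contact_force: [-0.3, 1.0, -0.4]
gripper_width: 0.0269
```

```bash
python3 - <<'E'
from h import *
s=r.get_state();print(s["time_s"],s["tcp_pos"].round(4),s["eef_rot"].round(2),s["contact_force"].round(2),s["joints"].round(1))
for n in("top","scene"): cv2.imwrite(f"pics/{n}1.png",r.capture(n))
a=cv2.imread("pics/top1.png");b=cv2.imread("pics/top0.png")
m=np.vstack([cv2.resize(a,(560,420))[100:400,:],cv2.imread("pics/scene1.png")[0:290]]);cv2.imwrite("pics/m1.png",m)
E
```

```text
1.5333 [0.2996 0.2971 0.2474] [-1.7988e+02 -3.0000e-02  2.0400e+00] [-0.3   0.96 -0.43] [ 71.8  -5.3 -27.1  -0.  -68.   20.2]
```

View pics/m1.png

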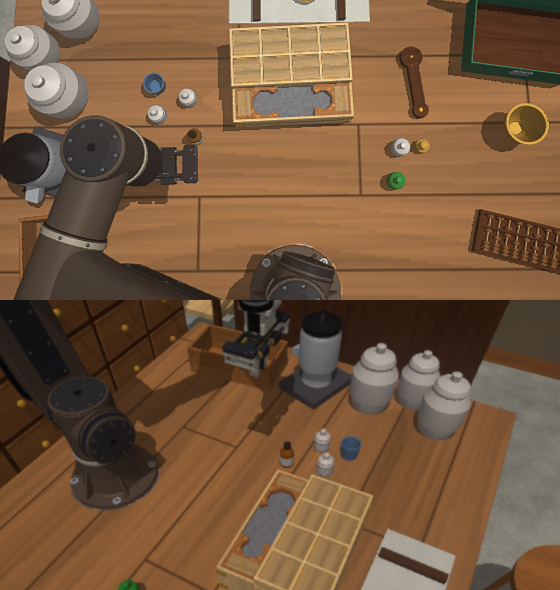

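The top and scene pictures show no fourth jar anywhere. The three white jars, cup, bottle, weight, green look-alike and case are where they were. Next I'll probe cell 4.

Call:
{"fn": "servo_tool", "kwargs": {"targets": [{"dx": 3.2, "dy": -2.2, "dz": 0, "grip": 0}, {"dx": 6.5, "dy": -4.5, "dz": 0, "grip": 0}, {"dx": 9.8, "dy": -6.7, "dz": 0, "grip": 0}, {"dx": 13, "dy": -9, "dz": 0, "grip": 0}, {"dx": 16.3, "dy": -11.3, "dz": 0, "grip": 0}, {"dx": 19.6, "dy": -13.6, "dz": 0, "grip": 0}, {"dx": 22.9, "dy": -15.8, "dz": -3, "grip": 0}, {"dx": 26.2, "dy": -18.1, "dz": -6, "grip": 0}, {"dx": 26.2, "dy": -18.1, "dz": -9.7, "grip": 0}, {"dx": 26.2, "dy": -18.1, "dz": -9.7, "grip": 0}]}}

```text
validation failed for argument at $.ta...
```

Call:
{"fn": "servo_tool", "kwargs": {"targets": [{"dz": -3.5, "grip": 0}, {"dz": -6, "grip": 0}, {"dz": -7, "grip": 0}, {"dz": -7.2, "grip": 0}, {"dz": -7.3, "grip": 0}, {"dz": -7.4, "grip": 0}, {"dz": -7.5, "grip": 0}, {"dz": -7.6, "grip": 0}, {"dz": -7.6, "grip": 0}, {"dz": -7.6, "grip": 0}]}}

```text
validation failed for argument at $.ta...
```

Call:
{"fn": "servo_tool", "kwargs": {"targets": [{"dx": 3.2, "dy": -2.2, "dz": 0, "spin": 0, "grip": 0}, {"dx": 6.5, "dy": -4.5, "dz": 0, "spin": 0, "grip": 0}, {"dx": 9.8, "dy": -6.7, "dz": 0, "spin": 0, "grip": 0}, {"dx": 13, "dy": -9, "dz": 0, "spin": 0, "grip": 0}, {"dx": 16.3, "dy": -11.3, "dz": 0, "spin": 0, "grip": 0}, {"dx": 19.6, "dy": -13.6, "dz": 0, "spin": 0, "grip": 0}, {"dx": 22.9, "dy": -15.8, "dz": -3, "spin": 0, "grip": 0}, {"dx": 26.2, "dy": -18.1, "dz": -6, "spin": 0, "grip": 0}, {"dx": 26.2, "dy": -18.1, "dz": -9.7, "spin": 0, "grip": 0}, {"dx": 26.2, "dy": -18.1, "dz": -9.7, "spin": 0, "grip": 0}]}}

```text
time_s: 2.47
tcp_pos: [0.5608, 0.1168, 0.142]
eef_rot: [179.8, 0.5, 1.9]
contact_force: [-2.1, 0.1, -0.9]
gripper_width: 0.0004
```

Call:
{"fn": "servo_tool", "kwargs": {"targets": [{"dx": 0, "dy": 0, "dz": -3, "spin": 0, "grip": 0}, {"dx": 0, "dy": 0, "dz": -6, "spin": 0, "grip": 0}, {"dx": 0, "dy": 0, "dz": -6.5, "spin": 0, "grip": 0}, {"dx": 0, "dy": 0, "dz": -7, "spin": 0, "grip": 0}, {"dx": 0, "dy": 0, "dz": -7.1, "spin": 0, "grip": 0}, {"dx": 0, "dy": 0, "dz": -7.3, "spin": 0, "grip": 0}, {"dx": 0, "dy": 0, "dz": -7.4, "spin": 0, "grip": 0}, {"dx": 0, "dy": 0, "dz": -7.5, "spin": 0, "grip": 0}, {"dx": 0, "dy": 0, "dz": -7.6, "spin": 0, "grip": 0}, {"dx": 0, "dy": 0, "dz": -7.6, "spin": 0, "grip": 0}]}}

```text
time_s: 3.3
tcp_pos: [0.5619, 0.119, 0.0741]
eef_rot: [-180.0, -0.1, 2.1]
contact_force: [-0.4, 0.4, 0.1]
gripper_width: 0.0002
```

Call:
{"fn": "servo_tool", "kwargs": {"targets": [{"dx": 0, "dy": 0, "dz": -0.1, "spin": 0, "grip": 0}, {"dx": 0, "dy": 0, "dz": -0.2, "spin": 0, "grip": 0}, {"dx": 0, "dy": 0, "dz": -0.3, "spin": 0, "grip": 0}, {"dx": 0, "dy": 0, "dz": -0.4, "spin": 0, "grip": 0}, {"dx": 0, "dy": 0, "dz": -0.5, "spin": 0, "grip": 0}, {"dx": 0, "dy": 0, "dz": -0.5, "spin": 0, "grip": 0}, {"dx": 0, "dy": 0, "dz": -0.5, "spin": 0, "grip": 0}, {"dx": 0, "dy": 0, "dz": -0.5, "spin": 0, "grip": 0}, {"dx": 0, "dy": 0, "dz": -0.5, "spin": 0, "grip": 0}, {"dx": 0, "dy": 0, "dz": -0.5, "spin": 0, "grip": 0}]}}

```text
time_s: 4.13
tcp_pos: [0.5617, 0.1188, 0.0685]
eef_rot: [180.0, 0.0, 2.1]
contact_force: [0.4, -0.5, -2.0]
gripper_width: 0.0004
```

```bash
python3 - <<'E'
from h import *
for i in range(4):
    s=r.get_state();print(s["time_s"],s["tcp_pos"].round(4),s["contact_force"].round(2),s["joints"].round(2)); r.capture("top")
E
```

```text
4.1333 [0.5617 0.1188 0.0685] [ 0.4  -0.46 -1.97] [ 31.46  19.82 -23.52  -0.   -46.66  60.67]
4.1833 [0.5616 0.1188 0.0685] [ 0.55 -1.14 -1.01] [ 31.46  19.82 -23.52  -0.   -46.67  60.67]
4.2333 [0.5617 0.1188 0.0685] [-0.31 -0.33 -1.1 ] [ 31.46  19.82 -23.52   0.   -46.67  60.67]
4.2833 [0.5617 0.1188 0.0685] [-0.15 -0.32 -1.16] [ 31.46  19.82 -23.52   0.   -46.66  60.67]
```

Cell 4 is empty: the TCP is at 68.5 mm with only about 1 N. On to cell 3, then 2.

Call:
{"fn": "servo_tool", "kwargs": {"targets": [{"dx": 0, "dy": 0, "dz": 4, "spin": 0, "grip": 0}, {"dx": 0, "dy": 0, "dz": 8, "spin": 0, "grip": 0}, {"dx": 0.2, "dy": -3.9, "dz": 8, "spin": 0, "grip": 0}, {"dx": 0.2, "dy": -7.8, "dz": 8, "spin": 0, "grip": 0}, {"dx": 0.2, "dy": -7.8, "dz": 5, "spin": 0, "grip": 0}, {"dx": 0.2, "dy": -7.8, "dz": 2, "spin": 0, "grip": 0}, {"dx": 0.2, "dy": -7.8, "dz": 1, "spin": 0, "grip": 0}, {"dx": 0.2, "dy": -7.8, "dz": 0.8, "spin": 0, "grip": 0}, {"dx": 0.2, "dy": -7.8, "dz": 0.6, "spin": 0, "grip": 0}, {"dx": 0.2, "dy": -7.8, "dz": 0.5, "spin": 0, "grip": 0}]}}

```text
time_s: 5.17
tcp_pos: [0.5644, 0.0414, 0.0744]
eef_rot: [180.0, -0.0, 2.2]
contact_force: [-0.2, -0.1, -0.0]
gripper_width: 0.0006
```

Call:
{"fn": "servo_tool", "kwargs": {"targets": [{"dx": 0, "dy": 0, "dz": 4, "spin": 0, "grip": 0}, {"dx": 0, "dy": 0, "dz": 7.5, "spin": 0, "grip": 0}, {"dx": 0.3, "dy": -3.8, "dz": 7.5, "spin": 0, "grip": 0}, {"dx": 0.3, "dy": -7.6, "dz": 7.5, "spin": 0, "grip": 0}, {"dx": 0.3, "dy": -7.6, "dz": 4.5, "spin": 0, "grip": 0}, {"dx": 0.3, "dy": -7.6, "dz": 1.5, "spin": 0, "grip": 0}, {"dx": 0.3, "dy": -7.6, "dz": 0.5, "spin": 0, "grip": 0}, {"dx": 0.3, "dy": -7.6, "dz": 0.3, "spin": 0, "grip": 0}, {"dx": 0.3, "dy": -7.6, "dz": 0.1, "spin": 0, "grip": 0}, {"dx": 0.3, "dy": -7.6, "dz": 0, "spin": 0, "grip": 0}]}}

```text
time_s: 6.0
tcp_pos: [0.5678, -0.0345, 0.0749]
eef_rot: [180.0, -0.1, 2.2]
contact_force: [-0.4, -0.3, 0.5]
gripper_width: 0.0002
```

Call:
{"fn": "servo_tool", "kwargs": {"targets": [{"dx": 0, "dy": 0, "dz": -0.1, "spin": 0, "grip": 0}, {"dx": 0, "dy": 0, "dz": -0.1, "spin": 0, "grip": 0}, {"dx": 0, "dy": 0, "dz": -0.2, "spin": 0, "grip": 0}, {"dx": 0, "dy": 0, "dz": -0.2, "spin": 0, "grip": 0}, {"dx": 0, "dy": 0, "dz": -0.3, "spin": 0, "grip": 0}, {"dx": 0, "dy": 0, "dz": -0.3, "spin": 0, "grip": 0}, {"dx": 0, "dy": 0, "dz": -0.4, "spin": 0, "grip": 0}, {"dx": 0, "dy": 0, "dz": -0.4, "spin": 0, "grip": 0}, {"dx": 0, "dy": 0, "dz": -0.4, "spin": 0, "grip": 0}, {"dx": 0, "dy": 0, "dz": -0.4, "spin": 0, "grip": 0}]}}

```text
time_s: 6.83
tcp_pos: [0.5666, -0.0352, 0.0695]
eef_rot: [180.0, 0.0, 2.1]
contact_force: [0.2, 0.1, -0.5]
gripper_width: 0.0002
```

Call:
{"fn": "servo_tool", "kwargs": {"targets": [{"dx": 0, "dy": 0, "dz": 4, "spin": 0, "grip": 0}, {"dx": 0, "dy": 0, "dz": 8, "spin": 0, "grip": 0}, {"dx": -0.2, "dy": 3.8, "dz": 8, "spin": 0, "grip": 0}, {"dx": -0.2, "dy": 7.6, "dz": 8, "spin": 0, "grip": 0}, {"dx": -0.2, "dy": 7.6, "dz": 5, "spin": 0, "grip": 0}, {"dx": -0.2, "dy": 7.6, "dz": 2, "spin": 0, "grip": 0}, {"dx": -0.2, "dy": 7.6, "dz": 1, "spin": 0, "grip": 0}, {"dx": -0.2, "dy": 7.6, "dz": 0.6, "spin": 0, "grip": 0}, {"dx": -0.2, "dy": 7.6, "dz": 0.2, "spin": 0, "grip": 0}, {"dx": -0.2, "dy": 7.6, "dz": 0.1, "spin": 0, "grip": 0}]}}

```text
time_s: 7.67
tcp_pos: [0.5652, 0.0405, 0.0709]
eef_rot: [180.0, -0.0, 2.1]
contact_force: [-0.3, 0.4, 0.1]
gripper_width: 0.0007
```

Call:
{"fn": "servo_tool", "kwargs": {"targets": [{"dx": 0, "dy": 0, "dz": -0.1, "spin": 0, "grip": 0}, {"dx": 0, "dy": 0, "dz": -0.1, "spin": 0, "grip": 0}, {"dx": 0, "dy": 0, "dz": -0.1, "spin": 0, "grip": 0}, {"dx": 0, "dy": 0, "dz": -0.1, "spin": 0, "grip": 0}, {"dx": 0, "dy": 0, "dz": -0.1, "spin": 0, "grip": 0}, {"dx": 0, "dy": 0, "dz": -0.1, "spin": 0, "grip": 0}, {"dx": 0, "dy": 0, "dz": -0.1, "spin": 0, "grip": 0}, {"dx": 0, "dy": 0, "dz": -0.1, "spin": 0, "grip": 0}, {"dx": 0, "dy": 0, "dz": -0.1, "spin": 0, "grip": 0}, {"dx": 0, "dy": 0, "dz": -0.1, "spin": 0, "grip": 0}]}}

```text
time_s: 8.5
tcp_pos: [0.5647, 0.0409, 0.0695]
eef_rot: [-180.0, 0.0, 2.1]
contact_force: [-0.4, 0.1, 0.5]
gripper_width: 0.0004
```

Call:
{"fn": "servo_tool", "kwargs": {"targets": [{"dx": 0, "dy": 0, "dz": 4, "spin": 0, "grip": 0}, {"dx": 0, "dy": 0, "dz": 8, "spin": 0, "grip": 50}, {"dx": -0.8, "dy": 4, "dz": 8, "spin": 0, "grip": 50}, {"dx": -1.6, "dy": 8, "dz": 8, "spin": 0, "grip": 50}, {"dx": -2.5, "dy": 12, "dz": 8, "spin": 0, "grip": 50}, {"dx": -2.5, "dy": 12, "dz": 8, "spin": 0, "grip": 50}, {"dx": -2.5, "dy": 12, "dz": 8, "spin": 0, "grip": 50}, {"dx": -2.5, "dy": 12, "dz": 8, "spin": 0, "grip": 50}, {"dx": -2.5, "dy": 12, "dz": 8, "spin": 0, "grip": 50}, {"dx": -2.5, "dy": 12, "dz": 8, "spin": 0, "grip": 50}]}}

```text
time_s: 9.33
tcp_pos: [0.5398, 0.1597, 0.1494]
eef_rot: [180.0, 0.0, 2.0]
contact_force: [-0.2, -0.4, -0.1]
gripper_width: 0.0435
```

```bash
cat > chk.py <<'E'
from h import *
import sys
B={"A":((185,195),(326,158)),"B":(((153,213)),(323,136)),"C":((403,246),(155,312)),"big":((412,157),(249,392)),"small":((421,209),(180,364))}
im={n:r.capture(n) for n in("top","scene")};ref={n:cv2.imread(f"pics/{n}0.png") for n in im}
for k in B:
    for n,(u,v) in zip(("top","scene"),B[k]):
        f=lambda i:i[v-9:v+10,u-9:u+10].astype(float)
        print(k,n,np.abs(f(im[n])-f(ref[n])).mean().round(1),end="; ")
for n in im: cv2.imwrite(f"pics/{n}_{sys.argv[1]}.png",im[n])
s=r.get_state();print(s["time_s"],s["tcp_pos"].round(4),s["gripper_width"])
E
python3 chk.py 2
```

```text
A top 36.7; A scene 79.0; B top 74.6; B scene 76.0; C top 26.2; C scene 8.4; big top 13.2; big scene 3.1; small top 15.7; small scene 3.5; 9.4333 [0.5399 0.1598 0.1495] 0.04386144765227048
```

```bash
python3 - <<'E'
import cv2,numpy as np
a=cv2.imread("pics/top_2.png")[120:320,60:560];b=cv2.imread("pics/scene_2.png")[110:400,100:400]
m=np.zeros((600,800,3),np.uint8);m[:300,:750]=cv2.resize(a,(750,300));m[300:,:310]=cv2.resize(b,(310,300))
m[300:,320:620]=cv2.resize(cv2.imread("pics/top0.png")[225:295,370:440],(300,300))
cv2.imwrite("pics/m2.png",m)
E
```

```text
(no output)
```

View pics/m2.png

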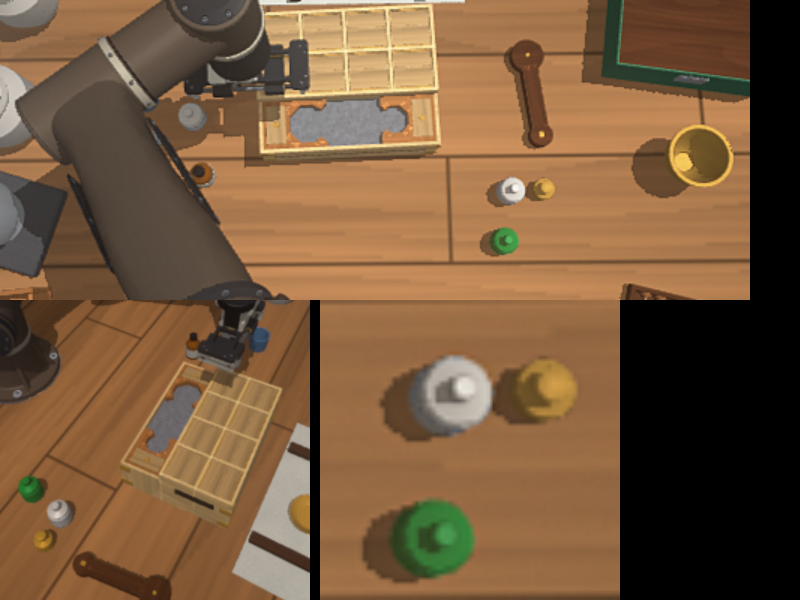

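Jar A is unchanged at top about (188,198). I'll grasp it now.

Call:
{"fn": "servo_tool", "kwargs": {"targets": [{"dx": -1, "dy": 4, "dz": 0, "spin": 0, "grip": 50}, {"dx": -2, "dy": 8, "dz": 0, "spin": 0, "grip": 50}, {"dx": -3.1, "dy": 12.4, "dz": 0, "spin": 0, "grip": 50}, {"dx": -3.1, "dy": 12.4, "dz": 0, "spin": 0, "grip": 50}, {"dx": -3.1, "dy": 12.4, "dz": -3, "spin": 0, "grip": 50}, {"dx": -3.1, "dy": 12.4, "dz": -6, "spin": 0, "grip": 50}, {"dx": -3.1, "dy": 12.4, "dz": -8, "spin": 0, "grip": 50}, {"dx": -3.1, "dy": 12.4, "dz": -9.3, "spin": 0, "grip": 50}, {"dx": -3.1, "dy": 12.4, "dz": -9.3, "spin": 0, "grip": 50}, {"dx": -3.1, "dy": 12.4, "dz": -9.3, "spin": 0, "grip": 50}]}}

```text
time_s: 10.27
tcp_pos: [0.5088, 0.284, 0.0561]
eef_rot: [179.9, 0.1, 2.1]
contact_force: [0.4, 0.5, 0.5]
gripper_width: 0.0437
```

Call:
{"fn": "servo_tool", "kwargs": {"squeeze": 25, "targets": [{"dx": 0, "dy": 0, "dz": 0, "spin": 0, "grip": 30}, {"dx": 0, "dy": 0, "dz": 0, "spin": 0, "grip": 25}, {"dx": 0, "dy": 0, "dz": 0, "spin": 0, "grip": 20}, {"dx": 0, "dy": 0, "dz": 0, "spin": 0, "grip": 10}, {"dx": 0, "dy": 0, "dz": 0, "spin": 0, "grip": 5}, {"dx": 0, "dy": 0, "dz": 0, "spin": 0, "grip": 5}, {"dx": 0, "dy": 0, "dz": 0, "spin": 0, "grip": 5}, {"dx": 0, "dy": 0, "dz": 0, "spin": 0, "grip": 5}, {"dx": 0, "dy": 0, "dz": 0, "spin": 0, "grip": 5}, {"dx": 0, "dy": 0, "dz": 0, "spin": 0, "grip": 5}]}}

```text
time_s: 11.1
tcp_pos: [0.5092, 0.2854, 0.0571]
eef_rot: [-180.0, -0.1, 2.2]
contact_force: [-0.8, 1.8, 5.2]
gripper_width: 0.0146
```

```bash
python3 chk.py 3;python3 - <<'E'
import cv2,numpy as np
a=cv2.imread("pics/top_3.png")[150:270,100:260];b=cv2.imread("pics/scene_3.png")[90:210,250:410]
cv2.imwrite("pics/m3.png",cv2.resize(np.vstack([a,b]),None,fx=2.5,fy=2.5))
E
```

```text
A top 83.9; A scene 52.4; B top 41.4; B scene 77.2; C top 17.2; C scene 6.2; big top 8.5; big scene 2.4; small top 10.1; small scene 2.7; 11.2 [0.5092 0.2854 0.0571] 0.014825374541280047
```

View pics/m3.png

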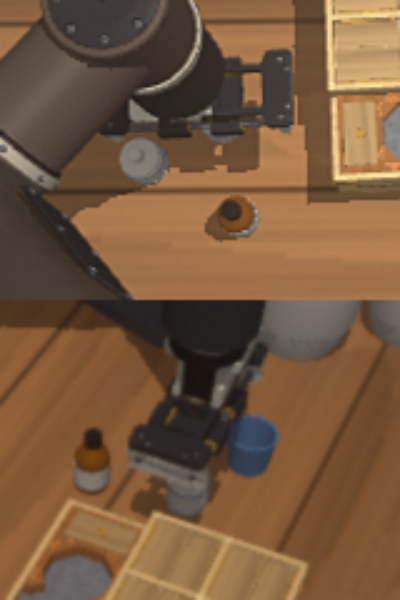

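Jar A is gripped at 14.7 mm. I'll lift it and carry it above cell 4.

Call:
{"fn": "servo_tool", "kwargs": {"targets": [{"dx": 0, "dy": 0, "dz": 1, "spin": 0, "grip": 5}, {"dx": 0, "dy": 0, "dz": 4, "spin": 0, "grip": 5}, {"dx": 0, "dy": 0, "dz": 7.5, "spin": 0, "grip": 5}, {"dx": 0, "dy": 0, "dz": 11, "spin": 0, "grip": 5}, {"dx": 0, "dy": 0, "dz": 14, "spin": 0, "grip": 5}, {"dx": 1, "dy": -3.5, "dz": 14.5, "spin": 0, "grip": 5}, {"dx": 2, "dy": -7, "dz": 14.5, "spin": 0, "grip": 5}, {"dx": 3, "dy": -10.5, "dz": 14.5, "spin": 0, "grip": 5}, {"dx": 4, "dy": -14, "dz": 14.5, "spin": 0, "grip": 5}, {"dx": 5.2, "dy": -16.9, "dz": 14.5, "spin": 0, "grip": 5}]}}

```text
time_s: 12.03
tcp_pos: [0.5597, 0.1133, 0.2018]
eef_rot: [180.0, 0.1, 2.1]
contact_force: [0.4, 0.9, -0.9]
gripper_width: 0.0151
```

```bash
python3 chk.py 4;python3 - <<'E'
import cv2,numpy as np
a=cv2.imread("pics/top_4.png")[120:240,140:300];b=cv2.imread("pics/scene_4.png")[90:210,250:410]
cv2.imwrite("pics/m4.png",cv2.resize(np.vstack([a,b]),None,fx=2.5,fy=2.5))
E
```

```text
A top 71.9; A scene 77.9; B top 63.6; B scene 81.2; C top 30.0; C scene 9.5; big top 15.3; big scene 3.5; small top 18.1; small scene 4.1; 12.1333 [0.5607 0.1117 0.2014] 0.015117995243889685
```

View pics/m4.png

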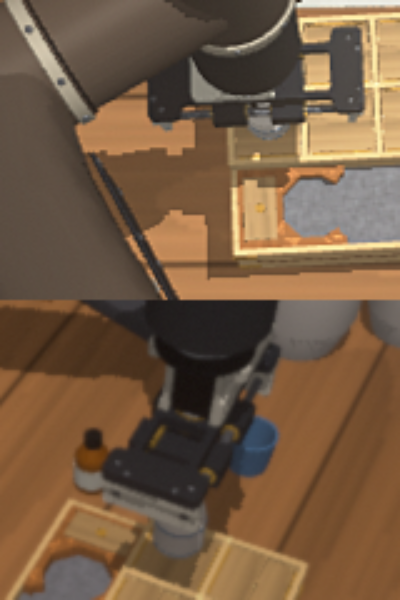

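Call:
{"fn": "servo_tool", "kwargs": {"targets": [{"dx": 0.1, "dy": 0.4, "dz": 0, "spin": 0, "grip": 5}, {"dx": 0.1, "dy": 0.4, "dz": -1, "spin": 0, "grip": 5}, {"dx": 0.1, "dy": 0.4, "dz": -2.5, "spin": 0, "grip": 5}, {"dx": 0.1, "dy": 0.4, "dz": -4, "spin": 0, "grip": 5}, {"dx": 0.1, "dy": 0.4, "dz": -5.5, "spin": 0, "grip": 5}, {"dx": 0.1, "dy": 0.4, "dz": -7, "spin": 0, "grip": 5}, {"dx": 0.1, "dy": 0.4, "dz": -8.5, "spin": 0, "grip": 5}, {"dx": 0.1, "dy": 0.4, "dz": -10, "spin": 0, "grip": 5}, {"dx": 0.1, "dy": 0.4, "dz": -11, "spin": 0, "grip": 5}, {"dx": 0.1, "dy": 0.4, "dz": -11, "spin": 0, "grip": 5}]}}

```text
time_s: 12.97
tcp_pos: [0.5597, 0.1202, 0.0887]
eef_rot: [179.9, 0.3, 2.2]
contact_force: [-0.4, -0.3, -1.7]
gripper_width: 0.0149
```

```bash
cat > st.py <<'E'
from h import *
for i in range(2):
    r.capture("top");s=r.get_state()
print(s["time_s"],s["tcp_pos"].round(4),s["eef_rot"].round(1),s["contact_force"].round(1),s["moment"].round(2),s["gripper_width"].round(4))
E
python3 st.py
```

```text
Traceback (most recent call last):
  File "st.py", line 4, in <module>
    print(s["time_s"],s["tcp_pos"].round(4),s["eef_rot"].round(1),s["contact_force"].round(1),s["moment"].round(2),s["gripper_width"].round(4))
                                                                                                                   ^^^^^^^^^^^^^^^^^^^^^^^^
AttributeError: 'float' object has no attribute 'round'
```

```bash
sed -i 's/s\["gripper_width"\].round(4)/round(s["gripper_width"],4)/' st.py; python3 st.py
```

```text
13.1667 [0.5608 0.1201 0.0912] [1.8e+02 1.0e-01 2.1e+00] [ -1.4   1.5 -10. ] [0.52 0.57 0.01] 0.0148
```

Call:
{"fn": "servo_tool", "kwargs": {"targets": [{"dx": 0, "dy": -0.1, "dz": -0.4, "spin": 0, "grip": 5}, {"dx": 0, "dy": -0.2, "dz": -0.8, "spin": 0, "grip": 5}, {"dx": 0, "dy": -0.3, "dz": -1.2, "spin": 0, "grip": 5}, {"dx": 0, "dy": -0.35, "dz": -1.6, "spin": 0, "grip": 5}, {"dx": 0, "dy": -0.35, "dz": -2, "spin": 0, "grip": 5}, {"dx": 0, "dy": -0.35, "dz": -2.2, "spin": 0, "grip": 5}, {"dx": 0, "dy": -0.35, "dz": -2.4, "spin": 0, "grip": 5}, {"dx": 0, "dy": -0.35, "dz": -2.5, "spin": 0, "grip": 5}, {"dx": 0, "dy": -0.35, "dz": -2.6, "spin": 0, "grip": 5}, {"dx": 0, "dy": -0.35, "dz": -2.6, "spin": 0, "grip": 5}]}}

```text
time_s: 14.0
tcp_pos: [0.5617, 0.1163, 0.0654]
eef_rot: [180.0, 0.0, 2.1]
contact_force: [-0.0, 0.9, -1.4]
gripper_width: 0.015
```

```bash
python3 st.py
```

```text
14.1 [0.5617 0.1163 0.0655] [180.    0.    2.1] [-0.4  0.4 -2.1] [-0.01 -0.03  0.01] 0.015
```

Still about 2 N of jar weight. I'll lower it another 2 mm in small steps.

Call:
{"fn": "servo_tool", "kwargs": {"targets": [{"dx": 0, "dy": 0, "dz": -0.05, "spin": 0, "grip": 5}, {"dx": 0, "dy": 0, "dz": -0.05, "spin": 0, "grip": 5}, {"dx": 0, "dy": 0, "dz": -0.1, "spin": 0, "grip": 5}, {"dx": 0, "dy": 0, "dz": -0.1, "spin": 0, "grip": 5}, {"dx": 0, "dy": 0, "dz": -0.15, "spin": 0, "grip": 5}, {"dx": 0, "dy": 0, "dz": -0.15, "spin": 0, "grip": 5}, {"dx": 0, "dy": 0, "dz": -0.2, "spin": 0, "grip": 5}, {"dx": 0, "dy": 0, "dz": -0.2, "spin": 0, "grip": 5}, {"dx": 0, "dy": 0, "dz": -0.2, "spin": 0, "grip": 5}, {"dx": 0, "dy": 0, "dz": -0.2, "spin": 0, "grip": 5}]}}

```text
time_s: 14.93
tcp_pos: [0.5625, 0.1168, 0.065]
eef_rot: [-180.0, -0.1, 2.2]
contact_force: [-3.2, 0.8, 10.2]
gripper_width: 0.0145
```

```bash
python3 st.py
```

```text
15.0333 [0.5625 0.1168 0.065 ] [-1.8e+02 -1.0e-01  2.2e+00] [-2.6  1.2 11.6] [0.34 1.14 0.06] 0.015
```

Call:
{"fn": "servo_tool", "kwargs": {"targets": [{"dx": 0, "dy": 0, "dz": 0.15, "spin": 0, "grip": 15}, {"dx": 0, "dy": 0, "dz": 0.15, "spin": 0, "grip": 22}, {"dx": 0, "dy": 0, "dz": 0.15, "spin": 0, "grip": 24}, {"dx": 0, "dy": 0, "dz": 0.15, "spin": 0, "grip": 24}, {"dx": 0, "dy": 0, "dz": 0.15, "spin": 0, "grip": 24}, {"dx": 0, "dy": 0, "dz": 0.15, "spin": 0, "grip": 24}, {"dx": 0, "dy": 0, "dz": 0.15, "spin": 0, "grip": 24}, {"dx": 0, "dy": 0, "dz": 0.15, "spin": 0, "grip": 24}, {"dx": 0, "dy": 0, "dz": 0.5, "spin": 0, "grip": 24}, {"dx": 0, "dy": 0, "dz": 1, "spin": 0, "grip": 24}]}}

```text
time_s: 15.87
tcp_pos: [0.5613, 0.116, 0.0733]
eef_rot: [180.0, 0.1, 2.1]
contact_force: [-0.3, -0.4, -1.0]
gripper_width: 0.021
```

Call:
{"fn": "servo_tool", "kwargs": {"targets": [{"dx": 0, "dy": 0, "dz": 1, "spin": 0, "grip": 24}, {"dx": 0, "dy": 0, "dz": 2, "spin": 0, "grip": 24}, {"dx": 0, "dy": 0, "dz": 3.5, "spin": 0, "grip": 24}, {"dx": 0, "dy": 0, "dz": 5, "spin": 0, "grip": 24}, {"dx": 0, "dy": 0, "dz": 7, "spin": 0, "grip": 24}, {"dx": 0, "dy": 0, "dz": 8.5, "spin": 0, "grip": 50}, {"dx": -2, "dy": -4, "dz": 8.5, "spin": 0, "grip": 50}, {"dx": -4, "dy": -8, "dz": 8.5, "spin": 0, "grip": 50}, {"dx": -6, "dy": -12, "dz": 8.5, "spin": 0, "grip": 50}, {"dx": -6, "dy": -12, "dz": 8.5, "spin": 0, "grip": 50}]}}

```text
time_s: 16.7
tcp_pos: [0.4986, -0.0071, 0.1598]
eef_rot: [-180.0, 0.0, 2.0]
contact_force: [-0.9, 0.3, -0.4]
gripper_width: 0.043
```

```bash
python3 chk.py 5;python3 - <<'E'
import cv2,numpy as np
a=cv2.imread("pics/top_5.png")[100:300,100:460];b=cv2.imread("pics/scene_5.png")[110:410,100:400]
m=np.zeros((600,720,3),np.uint8);m[:300,:540]=cv2.resize(a,(540,300));m[300:,:310]=cv2.resize(b,(310,300));m[300:,320:720]=cv2.resize(b[15:165,80:280],(400,300))
cv2.imwrite("pics/m5.png",m)
E
```

```text
A top 66.5; A scene 29.1; B top 26.4; B scene 9.4; C top 26.7; C scene 11.6; big top 13.4; big scene 4.3; small top 16.0; small scene 5.0; 16.8 [ 0.5009 -0.0055  0.1603] 0.04335314677663032
```

View pics/m5.png

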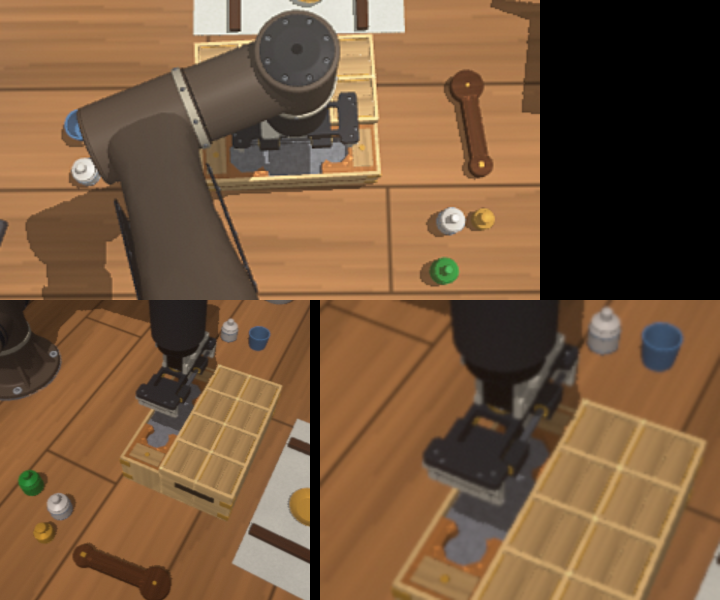

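The leaves over cell 4 are shut again and jars B and C are undisturbed. Next is jar C (white, top (403,246)); the green one stays.

Call:
{"fn": "servo_tool", "kwargs": {"targets": [{"dx": -1.5, "dy": -3.3, "dz": 0, "spin": 0, "grip": 40}, {"dx": -3, "dy": -6.6, "dz": 0, "spin": 0, "grip": 40}, {"dx": -4.6, "dy": -9.8, "dz": 0, "spin": 0, "grip": 40}, {"dx": -6.1, "dy": -13, "dz": 0, "spin": 0, "grip": 40}, {"dx": -7.6, "dy": -16.2, "dz": 0, "spin": 0, "grip": 40}, {"dx": -9.1, "dy": -19.4, "dz": 0, "spin": 0, "grip": 40}, {"dx": -10.6, "dy": -22.5, "dz": 0, "spin": 0, "grip": 40}, {"dx": -12, "dy": -25.4, "dz": 0, "spin": 0, "grip": 40}, {"dx": -13.3, "dy": -28.2, "dz": 0, "spin": 0, "grip": 40}, {"dx": -13.3, "dy": -28.2, "dz": 0, "spin": 0, "grip": 40}]}}

```text
time_s: 17.63
tcp_pos: [0.3677, -0.2887, 0.1594]
eef_rot: [180.0, -0.0, 2.0]
contact_force: [-0.7, 0.8, 0.3]
gripper_width: 0.035
```

Call:
{"fn": "servo_tool", "kwargs": {"squeeze": 25, "targets": [{"dx": 0, "dy": 0, "dz": -3, "spin": 0, "grip": 40}, {"dx": 0, "dy": 0, "dz": -6, "spin": 0, "grip": 40}, {"dx": 0, "dy": 0, "dz": -8, "spin": 0, "grip": 40}, {"dx": 0, "dy": 0, "dz": -9.5, "spin": 0, "grip": 40}, {"dx": 0, "dy": 0, "dz": -10.2, "spin": 0, "grip": 40}, {"dx": 0, "dy": 0, "dz": -10.2, "spin": 0, "grip": 40}, {"dx": 0, "dy": 0, "dz": -10.2, "spin": 0, "grip": 25}, {"dx": 0, "dy": 0, "dz": -10.2, "spin": 0, "grip": 15}, {"dx": 0, "dy": 0, "dz": -10.2, "spin": 0, "grip": 5}, {"dx": 0, "dy": 0, "dz": -10.2, "spin": 0, "grip": 5}]}}

```text
time_s: 18.47
tcp_pos: [0.3695, -0.2858, 0.0575]
eef_rot: [180.0, -0.1, 2.1]
contact_force: [0.5, 2.0, 3.8]
gripper_width: 0.0147
```

```bash
python3 chk.py 6; python3 st.py
```

```text
A top 41.5; A scene 29.4; B top 24.8; B scene 17.4; C top 64.9; C scene 72.7; big top 11.7; big scene 7.4; small top 37.0; small scene 8.3; 18.5667 [ 0.3695 -0.2858  0.0575] 0.014889889475219992
18.6667 [ 0.3696 -0.2858  0.0575] [ 1.8e+02 -1.0e-01  2.1e+00] [0.3 3.1 7. ] [1.04 0.01 0.08] 0.0146
```

Call:
{"fn": "servo_tool", "kwargs": {"targets": [{"dx": 0, "dy": 0, "dz": 1, "spin": 0, "grip": 5}, {"dx": 0, "dy": 0, "dz": 4, "spin": 0, "grip": 5}, {"dx": 0, "dy": 0, "dz": 7.5, "spin": 0, "grip": 5}, {"dx": 0, "dy": 0, "dz": 11, "spin": 0, "grip": 5}, {"dx": 0, "dy": 0, "dz": 14.5, "spin": 0, "grip": 5}, {"dx": 2, "dy": 2.5, "dz": 14.5, "spin": 0, "grip": 5}, {"dx": 4, "dy": 5, "dz": 14.5, "spin": 0, "grip": 5}, {"dx": 6, "dy": 7.6, "dz": 14.5, "spin": 0, "grip": 5}, {"dx": 8, "dy": 10.1, "dz": 14.5, "spin": 0, "grip": 5}, {"dx": 10, "dy": 12.6, "dz": 14.5, "spin": 0, "grip": 5}]}}

```text
time_s: 19.5
tcp_pos: [0.4691, -0.1584, 0.2018]
eef_rot: [-180.0, -0.0, 2.1]
contact_force: [0.8, -0.4, -1.9]
gripper_width: 0.0144
```

Call:
{"fn": "servo_tool", "kwargs": {"targets": [{"dx": 2, "dy": 2.5, "dz": 0, "spin": 0, "grip": 5}, {"dx": 4, "dy": 5, "dz": 0, "spin": 0, "grip": 5}, {"dx": 6, "dy": 7.6, "dz": 0, "spin": 0, "grip": 5}, {"dx": 8, "dy": 10.1, "dz": 0, "spin": 0, "grip": 5}, {"dx": 9, "dy": 11.4, "dz": 0, "spin": 0, "grip": 5}, {"dx": 9.8, "dy": 12.4, "dz": 0, "spin": 0, "grip": 5}, {"dx": 9.8, "dy": 12.4, "dz": 0, "spin": 0, "grip": 5}, {"dx": 9.8, "dy": 12.4, "dz": 0, "spin": 0, "grip": 5}, {"dx": 9.8, "dy": 12.4, "dz": 0, "spin": 0, "grip": 5}, {"dx": 9.8, "dy": 12.4, "dz": 0, "spin": 0, "grip": 5}]}}

```text
time_s: 20.33
tcp_pos: [0.566, -0.0366, 0.2017]
eef_rot: [-180.0, 0.0, 2.1]
contact_force: [0.4, -0.6, -1.4]
gripper_width: 0.0149
```

```bash
python3 st.py
```

```text
20.4333 [ 0.5662 -0.0365  0.2018] [-180.    -0.     2.1] [-0.5 -0.  -2.3] [-0.09  0.03 -0.01] 0.0146
```

Call:
{"fn": "servo_tool", "kwargs": {"targets": [{"dx": 0.1, "dy": 0.1, "dz": -1.5, "spin": 0, "grip": 5}, {"dx": 0.1, "dy": 0.1, "dz": -3, "spin": 0, "grip": 5}, {"dx": 0.1, "dy": 0.1, "dz": -4.5, "spin": 0, "grip": 5}, {"dx": 0.1, "dy": 0.1, "dz": -6, "spin": 0, "grip": 5}, {"dx": 0.1, "dy": 0.1, "dz": -7.5, "spin": 0, "grip": 5}, {"dx": 0.1, "dy": 0.1, "dz": -9, "spin": 0, "grip": 5}, {"dx": 0.1, "dy": 0.1, "dz": -10, "spin": 0, "grip": 5}, {"dx": 0.1, "dy": 0.1, "dz": -11, "spin": 0, "grip": 5}, {"dx": 0.1, "dy": 0.1, "dz": -12, "spin": 0, "grip": 5}, {"dx": 0.1, "dy": 0.1, "dz": -12.5, "spin": 0, "grip": 5}]}}

```text
time_s: 21.27
tcp_pos: [0.5674, -0.0349, 0.0755]
eef_rot: [180.0, 0.0, 2.1]
contact_force: [-0.5, -0.2, -0.9]
gripper_width: 0.0146
```

Call:
{"fn": "servo_tool", "kwargs": {"targets": [{"dx": 0, "dy": 0, "dz": -0.4, "spin": 0, "grip": 5}, {"dx": 0, "dy": 0, "dz": -0.7, "spin": 0, "grip": 5}, {"dx": 0, "dy": 0, "dz": -0.9, "spin": 0, "grip": 5}, {"dx": 0, "dy": 0, "dz": -1, "spin": 0, "grip": 5}, {"dx": 0, "dy": 0, "dz": -1.1, "spin": 0, "grip": 5}, {"dx": 0, "dy": 0, "dz": -1.2, "spin": 0, "grip": 5}, {"dx": 0, "dy": 0, "dz": -1.3, "spin": 0, "grip": 5}, {"dx": 0, "dy": 0, "dz": -1.35, "spin": 0, "grip": 5}, {"dx": 0, "dy": 0, "dz": -1.35, "spin": 0, "grip": 5}, {"dx": 0, "dy": 0, "dz": -1.35, "spin": 0, "grip": 5}]}}

```text
time_s: 22.1
tcp_pos: [0.5689, -0.0344, 0.0655]
eef_rot: [-180.0, -0.2, 2.2]
contact_force: [-4.9, 2.2, 15.9]
gripper_width: 0.0147
```

```bash
python3 st.py
```

```text
22.2 [ 0.5689 -0.0344  0.0655] [-180.    -0.2    2.2] [-4.6  1.8 16.1] [0.68 1.87 0.03] 0.0149
```

Call:
{"fn": "servo_tool", "kwargs": {"targets": [{"dx": 0, "dy": 0, "dz": 0.2, "spin": 0, "grip": 15}, {"dx": 0, "dy": 0, "dz": 0.2, "spin": 0, "grip": 22}, {"dx": 0, "dy": 0, "dz": 0.2, "spin": 0, "grip": 24}, {"dx": 0, "dy": 0, "dz": 0.2, "spin": 0, "grip": 24}, {"dx": 0, "dy": 0, "dz": 0.2, "spin": 0, "grip": 24}, {"dx": 0, "dy": 0, "dz": 0.2, "spin": 0, "grip": 24}, {"dx": 0, "dy": 0, "dz": 0.2, "spin": 0, "grip": 24}, {"dx": 0, "dy": 0, "dz": 0.2, "spin": 0, "grip": 24}, {"dx": 0, "dy": 0, "dz": 0.5, "spin": 0, "grip": 24}, {"dx": 0, "dy": 0, "dz": 1, "spin": 0, "grip": 24}]}}

```text
time_s: 23.03
tcp_pos: [0.5671, -0.0348, 0.0727]
eef_rot: [180.0, 0.1, 2.1]
contact_force: [0.4, 0.8, -0.8]
gripper_width: 0.0211
```

Call:
{"fn": "servo_tool", "kwargs": {"targets": [{"dx": 0, "dy": 0, "dz": 1, "spin": 0, "grip": 24}, {"dx": 0, "dy": 0, "dz": 2, "spin": 0, "grip": 24}, {"dx": 0, "dy": 0, "dz": 3.5, "spin": 0, "grip": 24}, {"dx": 0, "dy": 0, "dz": 5, "spin": 0, "grip": 24}, {"dx": 0, "dy": 0, "dz": 7, "spin": 0, "grip": 24}, {"dx": 0, "dy": 0, "dz": 8.5, "spin": 0, "grip": 50}, {"dx": -2, "dy": 1, "dz": 8.5, "spin": 0, "grip": 50}, {"dx": -5, "dy": 2, "dz": 8.5, "spin": 0, "grip": 50}, {"dx": -6.5, "dy": 3, "dz": 8.5, "spin": 0, "grip": 50}, {"dx": -6.5, "dy": 3, "dz": 8.5, "spin": 0, "grip": 50}]}}

```text
time_s: 23.87
tcp_pos: [0.5003, -0.0039, 0.1597]
eef_rot: [-179.9, -0.1, 2.2]
contact_force: [-0.5, -0.3, -0.4]
gripper_width: 0.0429
```

```bash
python3 chk.py 7;python3 - <<'E'
import cv2,numpy as np
for n in("top","scene"):
    a=cv2.imread(f"pics/{n}_7.png");b=cv2.imread(f"pics/{n}_5.png");u,v=(153,213) if n=="top" else (323,136)
    print(n,np.abs(a[v-12:v+12,u-12:u+12].astype(float)-b[v-12:v+12,u-12:u+12]).mean())
E
python3 st.py
```

```text
A top 66.5; A scene 29.0; B top 27.9; B scene 9.4; C top 40.6; C scene 46.0; big top 13.4; big scene 4.4; small top 15.8; small scene 4.8; 23.9667 [ 0.5031 -0.0042  0.1598] 0.04360736492670097
top 5.012731481481482
scene 1.5387731481481481
24.0667 [ 0.5036 -0.0046  0.159 ] [-1.8e+02 -1.0e-01  2.2e+00] [0.9 0.5 0.9] [ 0.01 -0.03 -0.01] 0.0439
```

Call:
{"fn": "servo_tool", "kwargs": {"targets": [{"dx": -0.4, "dy": 3.8, "dz": 0, "spin": 0, "grip": 50}, {"dx": -0.8, "dy": 7.6, "dz": 0, "spin": 0, "grip": 50}, {"dx": -1.2, "dy": 11.4, "dz": 0, "spin": 0, "grip": 50}, {"dx": -1.6, "dy": 15.2, "dz": 0, "spin": 0, "grip": 50}, {"dx": -2, "dy": 19, "dz": 0, "spin": 0, "grip": 50}, {"dx": -2.4, "dy": 22.8, "dz": 0, "spin": 0, "grip": 50}, {"dx": -2.8, "dy": 26.6, "dz": 0, "spin": 0, "grip": 50}, {"dx": -3.2, "dy": 30.4, "dz": 0, "spin": 0, "grip": 50}, {"dx": -3.6, "dy": 34, "dz": 0, "spin": 0, "grip": 50}, {"dx": -3.9, "dy": 37.2, "dz": 0, "spin": 0, "grip": 50}]}}

```text
time_s: 24.9
tcp_pos: [0.464, 0.3698, 0.1579]
eef_rot: [180.0, -0.0, 2.1]
contact_force: [1.1, 0.2, -0.3]
gripper_width: 0.0438
```

Call:
{"fn": "servo_tool", "kwargs": {"targets": [{"dx": 0, "dy": 0, "dz": 0, "spin": 0, "grip": 50}, {"dx": 0, "dy": 0, "dz": -3, "spin": 0, "grip": 50}, {"dx": 0, "dy": 0, "dz": -6, "spin": 0, "grip": 50}, {"dx": 0, "dy": 0, "dz": -8, "spin": 0, "grip": 50}, {"dx": 0, "dy": 0, "dz": -9.5, "spin": 0, "grip": 50}, {"dx": 0, "dy": 0, "dz": -10.2, "spin": 0, "grip": 50}, {"dx": 0, "dy": 0, "dz": -10.2, "spin": 0, "grip": 50}, {"dx": 0, "dy": 0, "dz": -10.2, "spin": 0, "grip": 25}, {"dx": 0, "dy": 0, "dz": -10.2, "spin": 0, "grip": 15}, {"dx": 0, "dy": 0, "dz": -10.2, "spin": 0, "grip": 5}]}}

```text
time_s: 25.73
tcp_pos: [0.4644, 0.368, 0.0573]
eef_rot: [-179.9, -0.1, 2.1]
contact_force: [-0.1, -0.4, -0.5]
gripper_width: 0.0291
```

Call:
{"fn": "servo_tool", "kwargs": {"targets": [{"dx": 0, "dy": 0, "dz": 0, "spin": 0, "grip": 5}, {"dx": 0, "dy": 0, "dz": 0, "spin": 0, "grip": 5}, {"dx": 0, "dy": 0, "dz": 0, "spin": 0, "grip": 5}, {"dx": 0, "dy": 0, "dz": 0, "spin": 0, "grip": 5}, {"dx": 0, "dy": 0, "dz": 0, "spin": 0, "grip": 5}, {"dx": 0, "dy": 0, "dz": 0, "spin": 0, "grip": 5}, {"dx": 0, "dy": 0, "dz": 0, "spin": 0, "grip": 5}, {"dx": 0, "dy": 0, "dz": 0, "spin": 0, "grip": 5}, {"dx": 0, "dy": 0, "dz": 0, "spin": 0, "grip": 5}, {"dx": 0, "dy": 0, "dz": 0, "spin": 0, "grip": 5}]}}

```text
time_s: 26.57
tcp_pos: [0.4642, 0.3681, 0.0568]
eef_rot: [-179.9, -0.1, 2.2]
contact_force: [0.1, 0.9, 5.5]
gripper_width: 0.0147
```

```bash
python3 st.py
```

```text
26.6667 [0.4642 0.3681 0.0568] [-1.799e+02 -1.000e-01  2.200e+00] [-0.1  2.   6. ] [0.55 0.2  0.02] 0.0147
```

Call:
{"fn": "servo_tool", "kwargs": {"targets": [{"dx": 0, "dy": 0, "dz": 1, "spin": 0, "grip": 5}, {"dx": 0, "dy": 0, "dz": 4, "spin": 0, "grip": 5}, {"dx": 0, "dy": 0, "dz": 7.5, "spin": 0, "grip": 5}, {"dx": 0, "dy": 0, "dz": 11, "spin": 0, "grip": 5}, {"dx": 0, "dy": 0, "dz": 14.5, "spin": 0, "grip": 5}, {"dx": 1, "dy": -3.3, "dz": 14.5, "spin": 0, "grip": 5}, {"dx": 2, "dy": -6.6, "dz": 14.5, "spin": 0, "grip": 5}, {"dx": 3, "dy": -9.9, "dz": 14.5, "spin": 0, "grip": 5}, {"dx": 4, "dy": -13.2, "dz": 14.5, "spin": 0, "grip": 5}, {"dx": 5, "dy": -16.5, "dz": 14.5, "spin": 0, "grip": 5}]}}

```text
time_s: 27.5
tcp_pos: [0.5131, 0.2003, 0.2011]
eef_rot: [180.0, 0.1, 2.1]
contact_force: [1.3, 0.8, -1.2]
gripper_width: 0.0147
```

Call:
{"fn": "servo_tool", "kwargs": {"targets": [{"dx": 1, "dy": -3.3, "dz": 0, "spin": 0, "grip": 5}, {"dx": 2, "dy": -6.6, "dz": 0, "spin": 0, "grip": 5}, {"dx": 3, "dy": -9.9, "dz": 0, "spin": 0, "grip": 5}, {"dx": 4, "dy": -13.2, "dz": 0, "spin": 0, "grip": 5}, {"dx": 5, "dy": -16.2, "dz": 0, "spin": 0, "grip": 5}, {"dx": 5, "dy": -16.2, "dz": 0, "spin": 0, "grip": 5}, {"dx": 5, "dy": -16.2, "dz": 0, "spin": 0, "grip": 5}, {"dx": 5, "dy": -16.2, "dz": 0, "spin": 0, "grip": 5}, {"dx": 5, "dy": -16.2, "dz": 0, "spin": 0, "grip": 5}, {"dx": 5, "dy": -16.2, "dz": 0, "spin": 0, "grip": 5}]}}

```text
time_s: 28.33
tcp_pos: [0.5633, 0.0412, 0.2011]
eef_rot: [-180.0, 0.0, 2.2]
contact_force: [-0.0, 0.5, -0.6]
gripper_width: 0.015
```

```bash
python3 st.py
```

```text
28.4333 [0.5635 0.0412 0.2011] [-180.    -0.     2.2] [ 0.6 -0.1 -1.6] [ 0.03 -0.03 -0.  ] 0.0149
```

Call:
{"fn": "servo_tool", "kwargs": {"targets": [{"dx": 0.1, "dy": -0.1, "dz": -1.5, "spin": 0, "grip": 5}, {"dx": 0.1, "dy": -0.1, "dz": -3, "spin": 0, "grip": 5}, {"dx": 0.1, "dy": -0.1, "dz": -4.5, "spin": 0, "grip": 5}, {"dx": 0.1, "dy": -0.1, "dz": -6, "spin": 0, "grip": 5}, {"dx": 0.1, "dy": -0.1, "dz": -7.5, "spin": 0, "grip": 5}, {"dx": 0.1, "dy": -0.1, "dz": -9, "spin": 0, "grip": 5}, {"dx": 0.1, "dy": -0.1, "dz": -10, "spin": 0, "grip": 5}, {"dx": 0.1, "dy": -0.1, "dz": -11, "spin": 0, "grip": 5}, {"dx": 0.1, "dy": -0.1, "dz": -12, "spin": 0, "grip": 5}, {"dx": 0.1, "dy": -0.1, "dz": -12.5, "spin": 0, "grip": 5}]}}

```text
time_s: 29.27
tcp_pos: [0.5644, 0.0395, 0.0749]
eef_rot: [180.0, 0.0, 2.1]
contact_force: [0.2, -0.5, -1.3]
gripper_width: 0.0149
```

Call:
{"fn": "servo_tool", "kwargs": {"targets": [{"dx": 0, "dy": 0, "dz": -0.4, "spin": 0, "grip": 5}, {"dx": 0, "dy": 0, "dz": -0.7, "spin": 0, "grip": 5}, {"dx": 0, "dy": 0, "dz": -0.8, "spin": 0, "grip": 5}, {"dx": 0, "dy": 0, "dz": -0.9, "spin": 0, "grip": 5}, {"dx": 0, "dy": 0, "dz": -1, "spin": 0, "grip": 5}, {"dx": 0, "dy": 0, "dz": -1.1, "spin": 0, "grip": 5}, {"dx": 0, "dy": 0, "dz": -1.2, "spin": 0, "grip": 5}, {"dx": 0, "dy": 0, "dz": -1.25, "spin": 0, "grip": 5}, {"dx": 0, "dy": 0, "dz": -1.25, "spin": 0, "grip": 5}, {"dx": 0, "dy": 0, "dz": -1.25, "spin": 0, "grip": 5}]}}

```text
time_s: 30.1
tcp_pos: [0.5655, 0.0397, 0.0647]
eef_rot: [-180.0, -0.1, 2.2]
contact_force: [-1.9, 0.4, 7.1]
gripper_width: 0.0149
```

```bash
python3 st.py
```

```text
30.2 [0.5654 0.0396 0.0647] [-1.8e+02 -1.0e-01  2.2e+00] [-1.4  1.4  6.5] [0.26 0.67 0.01] 0.015
```

Call:
{"fn": "servo_tool", "kwargs": {"targets": [{"dx": 0, "dy": 0, "dz": 0.15, "spin": 0, "grip": 15}, {"dx": 0, "dy": 0, "dz": 0.15, "spin": 0, "grip": 22}, {"dx": 0, "dy": 0, "dz": 0.15, "spin": 0, "grip": 24}, {"dx": 0, "dy": 0, "dz": 0.15, "spin": 0, "grip": 24}, {"dx": 0, "dy": 0, "dz": 0.15, "spin": 0, "grip": 24}, {"dx": 0, "dy": 0, "dz": 0.15, "spin": 0, "grip": 24}, {"dx": 0, "dy": 0, "dz": 0.15, "spin": 0, "grip": 24}, {"dx": 0, "dy": 0, "dz": 0.15, "spin": 0, "grip": 24}, {"dx": 0, "dy": 0, "dz": 0.5, "spin": 0, "grip": 24}, {"dx": 0, "dy": 0, "dz": 1, "spin": 0, "grip": 24}]}}

```text
time_s: 31.03
tcp_pos: [0.5643, 0.0393, 0.0732]
eef_rot: [180.0, 0.1, 2.1]
contact_force: [0.9, 0.7, -0.3]
gripper_width: 0.0212
```

Call:
{"fn": "servo_tool", "kwargs": {"targets": [{"dx": 0, "dy": 0, "dz": 1, "spin": 0, "grip": 24}, {"dx": 0, "dy": 0, "dz": 2, "spin": 0, "grip": 24}, {"dx": 0, "dy": 0, "dz": 3.5, "spin": 0, "grip": 24}, {"dx": 0, "dy": 0, "dz": 5, "spin": 0, "grip": 24}, {"dx": 0, "dy": 0, "dz": 7, "spin": 0, "grip": 24}, {"dx": 0, "dy": 0, "dz": 10, "spin": 0, "grip": 50}, {"dx": -3, "dy": -2, "dz": 13, "spin": 0, "grip": 60}, {"dx": -6, "dy": -4, "dz": 13, "spin": 0, "grip": 60}, {"dx": -9, "dy": -5, "dz": 13, "spin": 0, "grip": 60}, {"dx": -11, "dy": -5, "dz": 13, "spin": 0, "grip": 60}]}}

```text
time_s: 31.87
tcp_pos: [0.4524, -0.0125, 0.2051]
eef_rot: [-180.0, -0.1, 2.0]
contact_force: [-1.1, 0.5, -0.9]
gripper_width: 0.0485
```

Call:
{"fn": "servo_tool", "kwargs": {"targets": [{"dx": 0, "dy": 0, "dz": 0, "spin": -0.12, "grip": 60}, {"dx": 0, "dy": 0, "dz": 0, "spin": -0.24, "grip": 60}, {"dx": 0, "dy": 0, "dz": 0, "spin": -0.36, "grip": 60}, {"dx": 0, "dy": 0, "dz": 0, "spin": -0.48, "grip": 60}, {"dx": 0, "dy": 0, "dz": 0, "spin": -0.6, "grip": 60}, {"dx": 0, "dy": 0, "dz": 0, "spin": -0.72, "grip": 60}, {"dx": 0, "dy": 0, "dz": 0, "spin": -0.84, "grip": 60}, {"dx": 0, "dy": 0, "dz": 0, "spin": -0.96, "grip": 60}, {"dx": 0, "dy": 0, "dz": 0, "spin": -1.08, "grip": 60}, {"dx": 0, "dy": 0, "dz": 0, "spin": -1.2, "grip": 60}]}}

```text
time_s: 32.7
tcp_pos: [0.4548, -0.0109, 0.2048]
eef_rot: [-179.9, -0.0, -67.0]
contact_force: [0.3, 0.3, -0.6]
gripper_width: 0.0529
```

```bash
python3 chk.py 8; python3 st.py;python3 - <<'E'
import cv2,numpy as np
a=cv2.imread("pics/top_8.png")[110:290,100:460];b=cv2.imread("pics/scene_8.png")[110:410,100:400]
m=np.zeros((600,720,3),np.uint8);m[:300,:600]=cv2.resize(a,(600,300));m[300:,:310]=cv2.resize(b,(310,300));m[300:,320:720]=cv2.resize(b[15:165,80:280],(400,300))
cv2.imwrite("pics/m8.png",m)
E
```

```text
A top 59.1; A scene 31.2; B top 61.5; B scene 30.4; C top 40.6; C scene 45.9; big top 12.1; big scene 4.4; small top 14.3; small scene 4.9; 32.8 [ 0.4548 -0.0109  0.2047] 0.052642973060590806
32.9 [ 0.4548 -0.0108  0.2043] [-179.9   -0.   -66.4] [-0.7 -0.  -0.6] [ 0.05 -0.02 -0.05] 0.0524
```

View pics/m8.png

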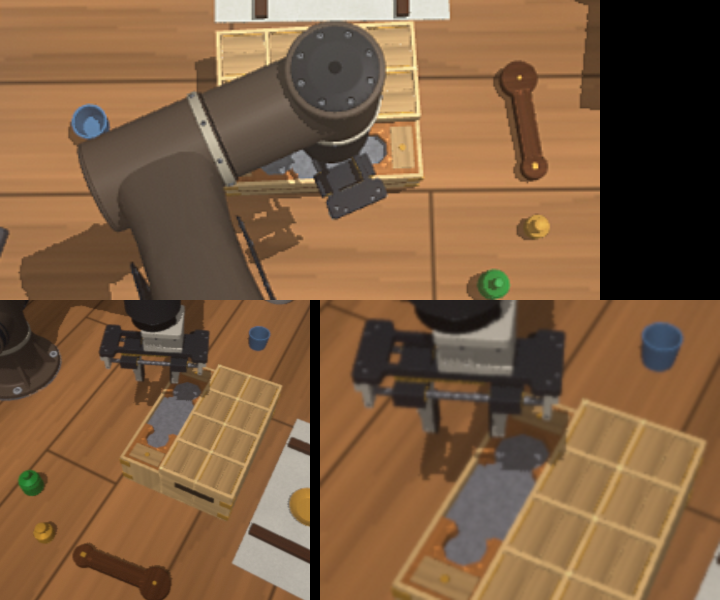

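All three jars are off the counter, the leaves are shut, and the case and bystanders have not moved. Before the fit I'll check the bay position with the second camera.

```bash
python3 - <<'E'
from h import *
s=cv2.imread("pics/scene0.png")
c=cv2.resize(s[165:325,215:375],None,fx=3.75,fy=3.75,interpolation=cv2.INTER_CUBIC)
x,y,a=.55765,.00203,np.radians(2.133);R=np.array([[np.cos(a),-np.sin(a)],[np.sin(a),np.cos(a)]])
def dr(pts,z,col):
    p=(proj("scene",[[*(R@np.array(q)/1+[x,y]),z] for q in pts])-[215,165]+.5)*3.75-.5
    cv2.polylines(c,[np.round(p).astype(int)],True,col,1)
dr([(.122,.155),(.122,-.155),(-.032,-.155),(-.032,.155)],.118,(0,0,255))
dr([(.045,.155),(.045,-.155)],.118,(0,0,255))
o=lambda cy,w:[(-.074+w/2/np.cos(np.pi/8)*np.cos(t),cy+w/2/np.cos(np.pi/8)*np.sin(t)) for t in np.pi/8+np.arange(8)*np.pi/4]
dr(o(.07,.065),.094,(255,0,0));dr(o(-.079,.047),.094,(255,0,0));dr([(-.074,.07),(-.074,-.079)],.08,(0,255,0))
cv2.imwrite("pics/bayscene.png",c)
t=cv2.resize(cv2.imread("pics/top0.png")[180:230,225:360],None,fx=5.9,fy=5.9,interpolation=cv2.INTER_CUBIC)
for cy,w in((.07,.065),(-.079,.047)):
    p=(proj("top",[[*(R@np.array(q)+[x,y]),.094] for q in o(cy,w)])-[225,180]+.5)*5.9-.5
    cv2.polylines(t,[np.round(p).astype(int)],True,(255,0,0),1)
m=np.zeros((600,800,3),np.uint8);m[:295,:796]=t;m[295:600,:410]=c[150:455,:410]
cv2.imwrite("pics/bay.png",m)
E
```

```text
(no output)
```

View pics/bay.png

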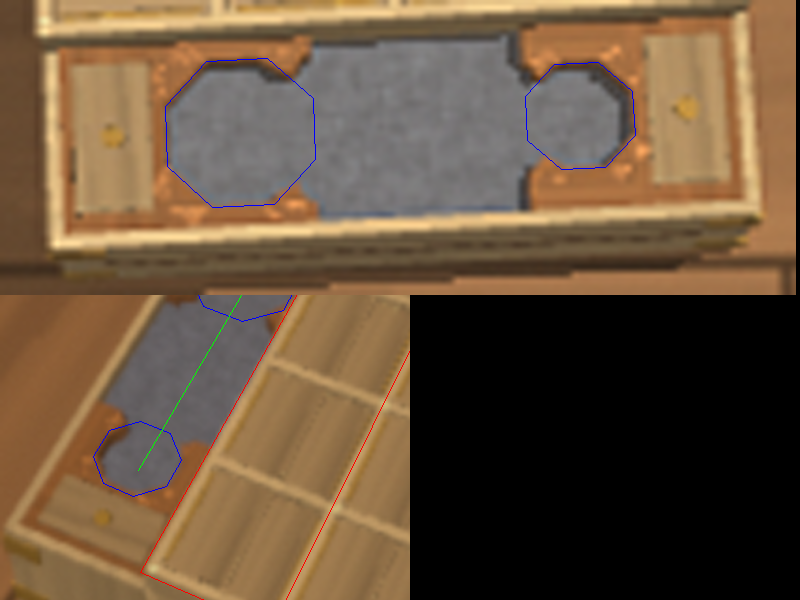

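View pics/bayscene.png

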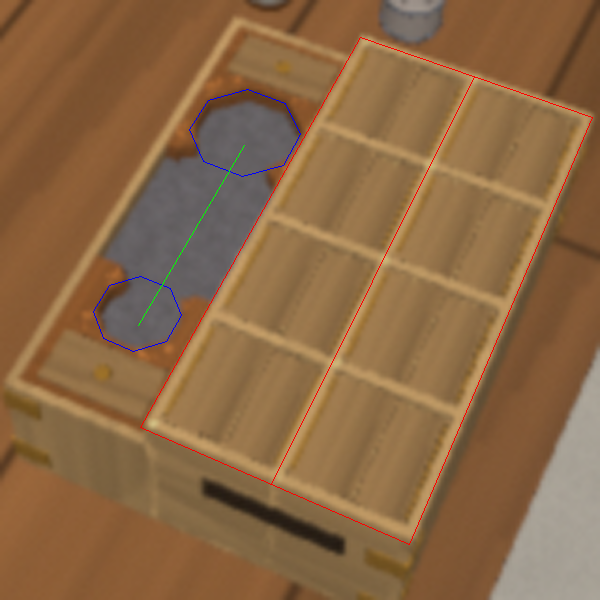

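The overlays of both hollows agree with the picture within about 1–2 mm in both cameras. Going to the case neck.

Call:
{"fn": "servo_tool", "kwargs": {"targets": [{"dx": 0.9, "dy": -3.3, "dz": 0, "spin": -0.12, "grip": 65}, {"dx": 1.9, "dy": -6.5, "dz": 0, "spin": -0.24, "grip": 65}, {"dx": 2.8, "dy": -9.8, "dz": 0, "spin": -0.36, "grip": 65}, {"dx": 3.8, "dy": -13, "dz": 0, "spin": -0.48, "grip": 65}, {"dx": 4.7, "dy": -16.3, "dz": 0, "spin": -0.6, "grip": 65}, {"dx": 5.6, "dy": -19.6, "dz": 0, "spin": -0.72, "grip": 65}, {"dx": 6.6, "dy": -22.8, "dz": 0, "spin": -0.84, "grip": 65}, {"dx": 7.5, "dy": -26, "dz": 0, "spin": -0.96, "grip": 65}, {"dx": 8.5, "dy": -29.4, "dz": 0, "spin": -1.08, "grip": 65}, {"dx": 9.4, "dy": -32.7, "dz": 0, "spin": -1.2, "grip": 65}]}}

```text
time_s: 33.73
tcp_pos: [0.549, -0.3397, 0.2038]
eef_rot: [-180.0, -0.0, -135.5]
contact_force: [0.5, 0.4, 0.2]
gripper_width: 0.0573
```

Call:
{"fn": "servo_tool", "kwargs": {"targets": [{"dx": 0, "dy": 0, "dz": 0, "spin": -0.12, "grip": 65}, {"dx": 0, "dy": 0, "dz": 0, "spin": -0.24, "grip": 65}, {"dx": 0, "dy": 0, "dz": -2, "spin": -0.36, "grip": 65}, {"dx": 0, "dy": 0, "dz": -5, "spin": -0.48, "grip": 65}, {"dx": 0, "dy": 0, "dz": -8, "spin": -0.6, "grip": 65}, {"dx": 0, "dy": 0, "dz": -11, "spin": -0.664, "grip": 65}, {"dx": 0, "dy": 0, "dz": -13, "spin": -0.664, "grip": 65}, {"dx": 0, "dy": 0, "dz": -14, "spin": -0.664, "grip": 65}, {"dx": 0, "dy": 0, "dz": -14, "spin": -0.664, "grip": 65}, {"dx": 0, "dy": 0, "dz": -14, "spin": -0.664, "grip": 65}]}}

```text
time_s: 34.57
tcp_pos: [0.5491, -0.338, 0.0641]
eef_rot: [-180.0, -0.0, -173.3]
contact_force: [-0.1, -0.3, 0.8]
gripper_width: 0.0571
```

```bash
python3 chk.py 9; python3 st.py
```

```text
A top 43.5; A scene 46.9; B top 44.4; B scene 39.5; C top 49.6; C scene 80.8; big top 20.4; big scene 13.6; small top 20.3; small scene 76.8; 34.6667 [ 0.5499 -0.3381  0.0654] 0.05693794534077604
34.7667 [ 0.5498 -0.338   0.0654] [-179.9    0.2 -173.4] [-0.2 -0.5  0.1] [ 0.01 -0.16 -0.06] 0.0568
```

Call:
{"fn": "servo_tool", "kwargs": {"targets": [{"dx": -0.1, "dy": 0, "dz": -1, "spin": 0, "grip": 65}, {"dx": -0.1, "dy": 0, "dz": -2.5, "spin": 0, "grip": 65}, {"dx": -0.1, "dy": 0, "dz": -4, "spin": 0, "grip": 65}, {"dx": -0.1, "dy": 0, "dz": -5, "spin": 0, "grip": 65}, {"dx": -0.1, "dy": 0, "dz": -5.5, "spin": 0, "grip": 65}, {"dx": -0.1, "dy": 0, "dz": -5.9, "spin": 0, "grip": 65}, {"dx": -0.1, "dy": 0, "dz": -5.9, "spin": 0, "grip": 65}, {"dx": -0.1, "dy": 0, "dz": -5.9, "spin": 0, "grip": 65}, {"dx": -0.1, "dy": 0, "dz": -5.9, "spin": 0, "grip": 65}, {"dx": -0.1, "dy": 0, "dz": -5.9, "spin": 0, "grip": 65}]}}

```text
time_s: 35.6
tcp_pos: [0.5482, -0.3378, 0.0053]
eef_rot: [-180.0, 0.1, -173.4]
contact_force: [-0.6, -0.4, 0.8]
gripper_width: 0.0571
```

Call:
{"fn": "servo_tool", "kwargs": {"squeeze": 35, "targets": [{"dx": 0, "dy": 0, "dz": 0, "spin": 0, "grip": 50}, {"dx": 0, "dy": 0, "dz": 0, "spin": 0, "grip": 40}, {"dx": 0, "dy": 0, "dz": 0, "spin": 0, "grip": 35}, {"dx": 0, "dy": 0, "dz": 0, "spin": 0, "grip": 30}, {"dx": 0, "dy": 0, "dz": 0, "spin": 0, "grip": 20}, {"dx": 0, "dy": 0, "dz": 0, "spin": 0, "grip": 20}, {"dx": 0, "dy": 0, "dz": 0, "spin": 0, "grip": 20}, {"dx": 0, "dy": 0, "dz": 0, "spin": 0, "grip": 20}, {"dx": 0, "dy": 0, "dz": 0, "spin": 0, "grip": 20}, {"dx": 0, "dy": 0, "dz": 0, "spin": 0, "grip": 20}]}}

```text
time_s: 36.43
tcp_pos: [0.5477, -0.3376, 0.0046]
eef_rot: [180.0, 0.0, -173.4]
contact_force: [0.1, 2.1, 1.8]
gripper_width: 0.0296
```

```bash
python3 st.py
```

```text
36.5333 [ 0.5477 -0.3376  0.0046] [ 180.    -0.  -173.4] [0.3 2.  1.5] [0.73 0.11 0.04] 0.0297
```

Call:
{"fn": "servo_tool", "kwargs": {"targets": [{"dx": 0, "dy": 0, "dz": 1, "spin": 0, "grip": 20}, {"dx": 0, "dy": 0, "dz": 3.5, "spin": 0, "grip": 20}, {"dx": 0, "dy": 0, "dz": 7, "spin": 0, "grip": 20}, {"dx": 0, "dy": 0, "dz": 10.5, "spin": 0, "grip": 20}, {"dx": 0, "dy": 0, "dz": 14, "spin": 0, "grip": 20}, {"dx": -0.5, "dy": 2.5, "dz": 16, "spin": 0.1, "grip": 20}, {"dx": -1, "dy": 5, "dz": 16, "spin": 0.2, "grip": 20}, {"dx": -1.5, "dy": 8, "dz": 16, "spin": 0.3, "grip": 20}, {"dx": -2, "dy": 11, "dz": 16, "spin": 0.4, "grip": 20}, {"dx": -2.5, "dy": 14, "dz": 16, "spin": 0.5, "grip": 20}]}}

```text
time_s: 37.37
tcp_pos: [0.5221, -0.1967, 0.1651]
eef_rot: [-180.0, 0.0, -144.5]
contact_force: [1.4, 0.3, -1.3]
gripper_width: 0.0297
```

Call:
{"fn": "servo_tool", "kwargs": {"targets": [{"dx": -0.5, "dy": 2.5, "dz": 0, "spin": 0.1, "grip": 20}, {"dx": -1, "dy": 5, "dz": 0, "spin": 0.2, "grip": 20}, {"dx": -1.5, "dy": 7.5, "dz": 0, "spin": 0.3, "grip": 20}, {"dx": -2, "dy": 10, "dz": 0, "spin": 0.4, "grip": 20}, {"dx": -2.5, "dy": 12.5, "dz": 0, "spin": 0.5, "grip": 20}, {"dx": -3, "dy": 15, "dz": 0, "spin": 0.6, "grip": 20}, {"dx": -3.5, "dy": 17.5, "dz": 0, "spin": 0.7, "grip": 20}, {"dx": -3.9, "dy": 19.6, "dz": 0, "spin": 0.8, "grip": 20}, {"dx": -3.9, "dy": 19.6, "dz": 0, "spin": 0.9, "grip": 20}, {"dx": -3.9, "dy": 19.6, "dz": 0, "spin": 0.993, "grip": 20}]}}

```text
time_s: 38.2
tcp_pos: [0.4835, -0.0005, 0.1652]
eef_rot: [-180.0, 0.0, -87.5]
contact_force: [-0.2, -0.1, -1.9]
gripper_width: 0.03
```

```bash
python3 st.py; python3 st.py; python3 - <<'E'
from h import *
a=r.capture("top")[110:260,200:380];b=r.capture("scene")[130:330,190:390]
m=np.zeros((600,800,3),np.uint8);m[:300,:360]=cv2.resize(a,(360,300));m[:400,380:780]=cv2.resize(b,(400,400));cv2.imwrite("pics/held.png",m)
E
```

```text
38.3 [ 0.4836 -0.0014  0.1651] [-180.     0.   -87.7] [ 0.4  0.5 -1.6] [ 0.01 -0.06  0.07] 0.0298
38.4 [ 0.4836 -0.0018  0.1648] [-180.     0.   -88.1] [ 0.5 -0.2 -1.2] [ 0.07 -0.04 -0.02] 0.0297
```

View pics/held.png

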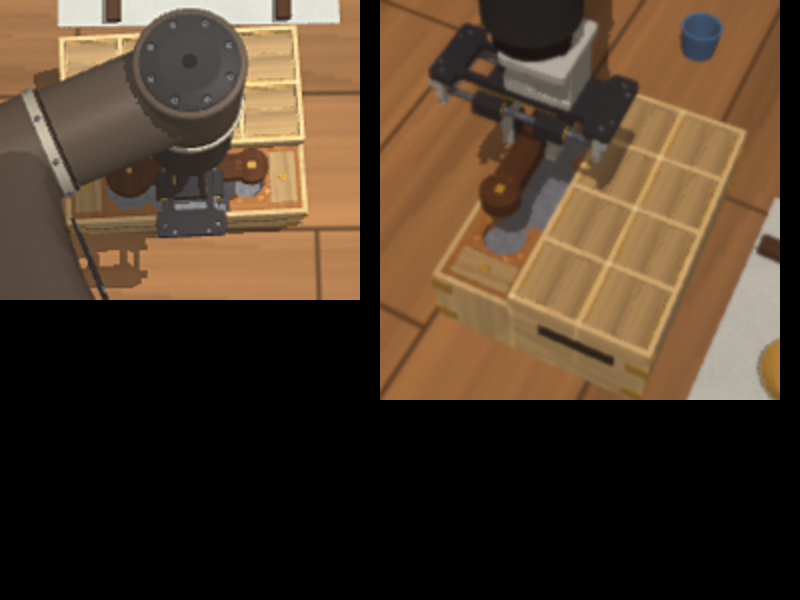

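```bash
python3 - <<'E'
from h import *
s=r.get_state();print(s["tcp_pos"].round(4),s["eef_rot"].round(2))
for n,pts in(("top",((325,194),(264,195))),("scene",((250,224),))):
    im=r.capture(n);h=cv2.cvtColor(im,cv2.COLOR_BGR2HSV)
    for u,v in pts:
        w=im[v-6:v+7,u-6:u+7].astype(float);g=np.clip(w[...,1]-w[...,1].min()-.4*np.ptp(w[...,1]),0,None)
        yy,xx=np.mgrid[v-6:v+7,u-6:u+7];c=((g*xx).sum()/g.sum(),(g*yy).sum()/g.sum());print(n,np.round(c,1),onz(n,c,.184).round(4))
t=s["tcp_pos"][:2];d=np.array([-np.sin(np.radians(2.13)),np.cos(np.radians(2.13))])
print("expect small",t-.078*d,"big",t+.071*d)
E
```

```text
[ 0.4837 -0.002   0.1647] [-180.      0.    -88.06]
top [325.4 191.8] [ 0.4866 -0.0808]
top [264.2 194.7] [0.4812 0.0675]
scene [249.3 224. ] [ 0.4862 -0.079 ]
expect small [ 0.48656188 -0.07992227] big [0.481024   0.06897478]
```

Call:
{"fn": "servo_tool", "kwargs": {"targets": [{"dx": 0, "dy": 0.1, "dz": -1.5, "spin": 0, "grip": 20}, {"dx": 0, "dy": 0.1, "dz": -3, "spin": 0, "grip": 20}, {"dx": 0, "dy": 0.1, "dz": -4.5, "spin": 0, "grip": 20}, {"dx": 0, "dy": 0.1, "dz": -5.5, "spin": 0, "grip": 20}, {"dx": 0, "dy": 0.1, "dz": -6, "spin": 0, "grip": 20}, {"dx": 0, "dy": 0.1, "dz": -6, "spin": 0, "grip": 20}, {"dx": 0, "dy": 0.1, "dz": -6.2, "spin": 0, "grip": 20}, {"dx": 0, "dy": 0.1, "dz": -6.4, "spin": 0, "grip": 20}, {"dx": 0, "dy": 0.1, "dz": -6.6, "spin": 0, "grip": 20}, {"dx": 0, "dy": 0.1, "dz": -6.8, "spin": 0, "grip": 20}]}}

```text
time_s: 39.43
tcp_pos: [0.4841, -0.0006, 0.0969]
eef_rot: [-179.9, 0.0, -87.9]
contact_force: [-1.0, -0.4, -2.1]
gripper_width: 0.0299
```

```bash
python3 st.py
```

```text
39.5333 [ 0.4836 -0.0007  0.0965] [180.    0.  -87.9] [ 0.4  0.8 -1.5] [ 0.02 -0.03 -0.  ] 0.0294
```

It is entering the hollow without contact. I'll continue to the floor.

Call:
{"fn": "servo_tool", "kwargs": {"targets": [{"dx": 0, "dy": 0, "dz": -0.2, "spin": 0, "grip": 20}, {"dx": 0, "dy": 0, "dz": -0.4, "spin": 0, "grip": 20}, {"dx": 0, "dy": 0, "dz": -0.6, "spin": 0, "grip": 20}, {"dx": 0, "dy": 0, "dz": -0.8, "spin": 0, "grip": 20}, {"dx": 0, "dy": 0, "dz": -0.9, "spin": 0, "grip": 20}, {"dx": 0, "dy": 0, "dz": -1, "spin": 0, "grip": 20}, {"dx": 0, "dy": 0, "dz": -1.1, "spin": 0, "grip": 20}, {"dx": 0, "dy": 0, "dz": -1.2, "spin": 0, "grip": 20}, {"dx": 0, "dy": 0, "dz": -1.25, "spin": 0, "grip": 20}, {"dx": 0, "dy": 0, "dz": -1.25, "spin": 0, "grip": 20}]}}

```text
time_s: 40.37
tcp_pos: [0.4837, -0.0007, 0.0846]
eef_rot: [-180.0, -0.0, -87.9]
contact_force: [-2.0, 0.8, 4.6]
gripper_width: 0.0297
```

```bash
python3 st.py
```

```text
40.4667 [ 0.4837 -0.0007  0.0846] [-180.    -0.   -87.9] [-2.5  0.   4.1] [ 0.25  1.   -0.03] 0.0298
```

Call:
{"fn": "servo_tool", "kwargs": {"targets": [{"dx": 0, "dy": 0, "dz": 0, "spin": 0, "grip": 36}, {"dx": 0, "dy": 0, "dz": 0, "spin": 0, "grip": 40}, {"dx": 0, "dy": 0, "dz": 0, "spin": 0, "grip": 41}, {"dx": 0, "dy": 0, "dz": 0, "spin": 0, "grip": 41}, {"dx": 0, "dy": 0, "dz": 0, "spin": 0, "grip": 41}, {"dx": 0, "dy": 0, "dz": 0, "spin": 0, "grip": 41}, {"dx": 0, "dy": 0, "dz": 0, "spin": 0, "grip": 41}, {"dx": 0, "dy": 0, "dz": 0.5, "spin": 0, "grip": 41}, {"dx": 0, "dy": 0, "dz": 1.5, "spin": 0, "grip": 41}, {"dx": 0, "dy": 0, "dz": 3, "spin": 0, "grip": 41}]}}

```text
time_s: 41.3
tcp_pos: [0.4828, -0.001, 0.1136]
eef_rot: [179.9, -0.0, -87.9]
contact_force: [0.7, 0.3, 0.4]
gripper_width: 0.0362
```

Call:
{"fn": "servo_tool", "kwargs": {"targets": [{"dx": 0, "dy": 0, "dz": 3, "spin": 0, "grip": 41}, {"dx": 0, "dy": 0, "dz": 6, "spin": 0, "grip": 41}, {"dx": 0, "dy": 0, "dz": 9, "spin": 0, "grip": 41}, {"dx": 0, "dy": 3, "dz": 12, "spin": 0, "grip": 41}, {"dx": 0, "dy": 7, "dz": 12, "spin": 0, "grip": 41}, {"dx": -2, "dy": 11, "dz": 12, "spin": 0, "grip": 41}, {"dx": -4, "dy": 15, "dz": 12, "spin": 0, "grip": 41}, {"dx": -6, "dy": 19, "dz": 12, "spin": 0, "grip": 41}, {"dx": -8, "dy": 22, "dz": 12, "spin": 0, "grip": 41}, {"dx": -8, "dy": 25, "dz": 12, "spin": 0, "grip": 41}]}}

```text
time_s: 42.13
tcp_pos: [0.4008, 0.2505, 0.2351]
eef_rot: [-180.0, 0.1, -87.8]
contact_force: [0.9, -0.6, -1.1]
gripper_width: 0.0363
```

```bash
python3 st.py; python3 - <<'E'
from h import *
a=r.capture("top")[110:290,130:460];b=r.capture("scene")[110:400,90:400]
m=np.zeros((600,800,3),np.uint8);m[:300,:550]=cv2.resize(a,(550,300));m[300:,:320]=cv2.resize(b,(320,300));m[300:,330:730]=cv2.resize(b[50:200,110:310],(400,300),interpolation=cv2.INTER_CUBIC);cv2.imwrite("pics/end.png",m)
E
```

```text
42.2333 [0.4031 0.2532 0.2347] [-1.799e+02  1.000e-01 -8.760e+01] [-0.1 -1.2 -0.6] [-0.02 -0.01  0.04] 0.0357
```

View pics/end.png

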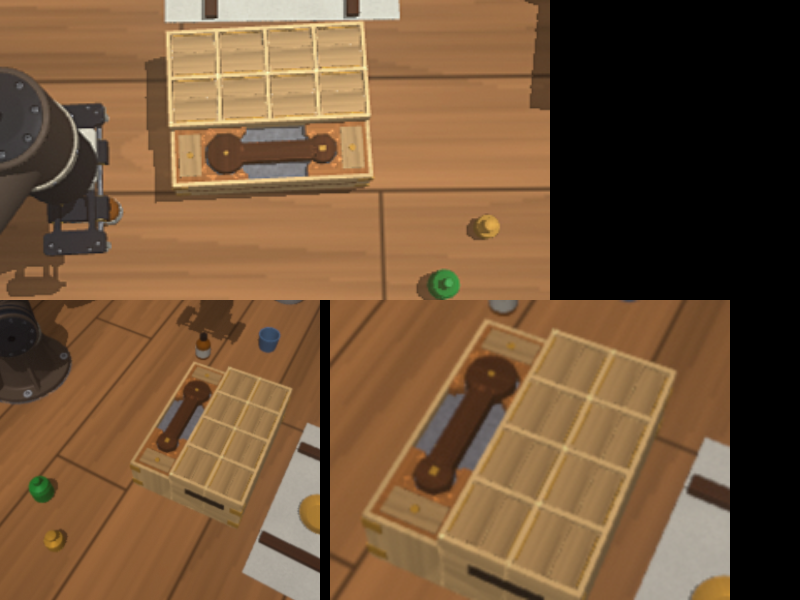

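```bash
python3 -c "
from plant import r
print(r.close_job())"
```

```text
the job is handed in; nothing more can be done
None
```

The job is handed in at about 42 s: all three white jars are packed, and the scale case lies in its bay. No fourth white jar showed in any picture.

- **Cells:** I felt through the leaves with closed fingers, and cells 2, 3 and 4 were empty. The fingertip went about 7 mm below where a packed jar's knob would be and met only 0–2 N. I did not probe the other five cells, so I never felt an occupied one for comparison.
- **Jars:** I lowered one into each of cells 4, 2 and 3 until the floor pushed back with 6.5–16 N, with the fingertip at the expected height of about 65 mm. I then released it. The leaves closed afterwards, and the green look-alike was left alone.
- **Case:** It went in without touching the hollow's sides and reached the floor at the expected height. The last pictures show it flat, with the big end in the big hollow.
- **Bystanders:** The cup, bottle and brass weight still stand where they were. The arm partly hides the bottle in the top view, but it is clear in the scene view.

**Disagreements and gaps:**
- While the jar for cell 4 was going down, the tool briefly read a 10 N downward pull with the jar about 4 mm off the cell's middle. I put this down to a leaf dragging on the jar. It was gone after I recentred and lowered further.
- I did not feel the packed jars again after releasing them, so that they stand upright rests on the floor contact and clean releases.

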